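Hang a mosaic plaque on its display stud

ROBOT

A 7-joint arm with a two-finger parallel gripper is mounted at the origin on the work surface. World frame = base frame: x ahead of the robot, y to its left, z up, the work surface at z = 0. Lengths are in mm, angles in rad, forces in N, time in s.
With the tool pointing down it reaches from about 425 to 875 mm from the base axis. Payload 9.9 kg.
Tool frame: the origin (TCP) lies midway between the tips of the shut fingers; the grasp point (between the pads) lies 19 mm behind it; y points along the fingers, x is the direction in which the jaws open and shut, and the axes are right-handed (so a half turn about y gives the same grasp; the last joint's range is limited). The gripper opens to 85 mm and grips with 20 to 120 N. Pads are 22 mm wide; open, the fingers measure 114 mm over their backs; the gripper's body (76 mm by 85 mm) begins 54 mm behind the grasp point. The pads swing forward as they close: fully open they stand 13 mm farther back than shut.
Start: joints at [1.139, 0.576, 0.025, 1.437, -0.015, 1.129, -0.057], TCP at [230.065, -634.586, 231.289] pointing down, gripper open.
Joint ranges: [-2.76, 2.76], [-0.34, 2.15], [-1.52, 1.57], [0.19, 2.46], [-1.09, 4.23], [0.17, 1.99], [-2.82, 2.82]. Speed limits (rad/s): [2.22, 2.22, 3.01, 3.01, 3.14, 3.14, 3.14].

INTERFACE

Orientations are given as a unit quaternion [w, x, y, z].
In Python, from rig import arm gives the robot as it stands.
- The arm moves only by the tool carry_out, never from a script. Its argument "moves" is a list of rows, each an object with "dp": the shift along the tool's x, y, z in mm, a list of three; "turn": the turn, a rotation vector about the tool's x, y, z in rad, a list of three. A call has exactly 5 rows; each row shifts and turns the commanded pose from where the row before left it, along the tool's axes as they then stand; what a row does not reach is not made up. A row lasts 1/8 s, in which the tool goes at most 62.5 mm and 10.7 degrees, less where a joint would pass 70% of its speed; a pose out of reach is approached as far as the arm can. A call is refused whole if a number of a shift passes 62.5 or a number of a turn 0.188, either way. A call with a gripper value outside its range is refused whole. "claw" is the closure, from 0 (fully open) to 1 (shut), set as the call begins (left out, the last holds). The fingers move at their own pace and stop on an object; "force" is the grip in N (left out, the last holds). Time passes only in rows, so rows that do not move let the fingers close, or fill a call up. It gives the time, the measured TCP pose, the force and the opening at its end, in the units of the state.
- arm.state(): the state, without advancing time (a new reading comes with each control period).
- arm.read_camera(name): name is "side" or "top"; returns the picture (400x640x3 uint8, red, green, blue); there is no depth.
- arm.camera_info(name): a dict with "camera_matrix" (3x3 intrinsics, pixels), "dist_coeffs" ([k1, k2, p1, p2, k3] as OpenCV has them; the pictures are not rectified), "eye" and "rotation" of the camera in the world. Camera axes: x right, y down, z forward; pixel columns grow to the right and rows downward; lengths in mm; the calibration is good to about 2 mm. A picture is of the moment at which its call begins. camera_info takes no time and is no camera call.
- arm.finish_job(): hands the job in, once; it reports no verdict.
Trained networks look in the newest picture that a camera, given by its name, has taken for a name from the list of things; names that differ only in an ending like _2 or _b are one class to them, and where a whole thing is asked for, a point or a joint stands for the part that bears it (a point fixed in the world has none). Each returns a list of dicts, best first, with "score" (0 to 1); they miss things now and then, are a little off and sometimes report something else, mostly with a low value. They report only what shows in the picture. A call takes as long as a camera call.
- arm.boxes_of(camera, query): "position" ([x, y, z] in mm, in the coordinates of the camera as it stood for that picture, good to about 4 mm: the middle of the surface that is visible of it).
- arm.pinpoint(camera, query): "position" ([x, y, z] in mm, in the coordinates of the camera as it stood for that picture, good to about 4 mm: a listed point, or the origin of a listed thing).
The state is a dict: "t": time; "qpos": joint angles; "joint_velocities": joint speeds; "joint_torque": joint torques, N m; "tcp_pos": TCP position; "orientation": TCP orientation; "wrist_force": force on the tool from outside, world axes, zero at the start; "torque": the same for the moment, N m; "gripper_width": opening from 0.0 (shut) to 1.0 (fully open).
Only numpy, scipy, OpenCV 4.12 (cv2) and the standard library are available. Lean on these libraries where they do the work, as an engineer would, in place of code of your own. Each camera call takes 0.05 s, during which the arm holds its last target.

TASK

The small mosaic plaque lies face down on its wooden riser with the keyhole in its back uppermost. Stand it upright on its bottom edge in the slotted wooden holder and let go, then take it again another way and hang it on the headed stud of the clear display panel, mosaic facing out: the stud is clamped at an unknown height, so feel for it, pass the keyhole's wide opening over its head and slide the plaque fully down so that it is locked behind the head. Do not force it against the panel, leave everything else where it is, and let go at the end.

Things in the scene. Friction and masses are not known exactly. Their poses are not given: they have to be found in the camera images.
- plaque_center (a point): Centre of the plaque: a plywood block 110 mm tall, 64 mm wide, 20 mm thick (0.13 to 0.24 kg), mosaic on its front, an aluminium sheet 4 mm thick as its back. Axes: x to its top edge, y across its width, z out of its back. It starts face down (z up), top edge roughly towards the robot's left (+y). Behind the sheet is a hollow for the stud's head, 10 mm deep and 40 mm wide.
- keyhole_opening (a point): Centre of the keyhole's wide eight-sided opening, 17 mm across, on the outer face of the plaque's back: 8 mm above the plaque's centre (its +x), 10 mm out of it (z). Axes as the plaque. From here a slot 9 mm wide runs towards the top edge.
- keyhole_end (a point): Where the middle of the stud rests when locked, in the upper end of the keyhole's slot, on the outer face of the back: 20 mm above the opening's centre, 28 mm above the plaque's centre (its +x). Axes as the plaque.
- plaque: The same plaque, with the origin in the middle of its mosaic front face (10 mm from the centre) and the same axes. Use the centre for grasping.
- riser: Fixed wooden block under the plaque, 90 mm long (x), 40 mm wide (y), 26 mm high; origin at the centre of its underside. The plaque overhangs it 12 mm on each long side, so fingers pass beside it. It may be on the robot's left or right.
- slot_floor (a point): Middle of the slot's floor in the fixed wooden holder, 10 mm above the table. Holder 58 mm (x) by 90 mm (y), 40 mm high. The slot runs along x, open at both ends, 24 mm wide with flared lips, 30 mm deep: the plaque stands in it on its bottom edge, its width along x, and may lean a few degrees. Holder and riser are on opposite sides of the robot.
- stud_place (a point): Middle of the stud's vertical clamping track, 165 mm above the table, 13 mm before the panel's face. The stud itself is not reported: its head's centre is on this vertical line, up to 8 mm above or below; find its height by touch or by eye. Axes: x into the panel (away from the robot), y left along its face, z up.
- jar_a_mid (a point): Bystander: glass jar with a metal lid, 56 mm across, 75 mm tall, its middle.
- jar_b_mid (a point): Bystander: glass jar with a metal lid, 60 mm across, 85 mm tall, its middle.
- jar_c_mid (a point): Bystander: glass jar with a metal lid, 52 mm across, 70 mm tall, its middle.
- bowl_mid (a point): Bystander: terracotta bowl 100 mm across, 45 mm high, its middle.
- blank_center (a point): Bystander: plain plywood block 110 x 64 x 20 mm without keyhole, lying flat, its centre.
- spreader_grip (a point): Bystander: adhesive spreader (spatula) 180 mm long lying on the table, its handle.
- panel: The fixed clear acrylic display panel on two wooden feet that carries the stud; origin on the table below the stud, in the plane of its face, axes as stud_place. 300 mm wide, top 220 mm above the table. The fixed steel stud: head 14 mm across, 4 mm thick, on a 6 mm shank, 11 mm long between face and head. Two small mosaics, 50 mm wide and 8 mm thick, are fixed to it 122 mm left and right of the stud.

How it is judged (in metres and radians):
On the way:
1. the plaque stands upright on its bottom edge in the holder's slot, let go (angle between plaque_center's own x axis and vertical below 0.25 rad and distance between plaque_center and slot_floor below 0.068 m and contact force between the fingers and plaque below 0.05 N), for 0.2 s.
At the end, for the whole second after the job is handed in: The plaque hangs still by itself on the stud, mosaic outwards, upright within 0.2 rad and square to the panel within 0.25 rad, its centre 124 to 150 mm above the table, within 7 mm of the stud's vertical line and 5 to 22 mm before the panel's face; nothing holds it (x of plaque_center in the frame of panel between -0.022 and -0.005 m and y of plaque_center in the frame of panel between -0.007 and 0.007 m and z of plaque_center in the frame of panel between 0.124 and 0.15 m and angle between the z axis of plaque_center and the x axis of panel, either way round below 0.25 rad and angle between plaque_center's own x axis and vertical below 0.2 rad and contact force between the fingers and plaque below 0.05 N and linear speed of plaque below 0.01 m/s and angular speed of plaque below 0.1 rad/s); the robot touches nothing.
It fails at once if a bystander is moved by more than 30 mm (distance of any of jar_a_mid, jar_b_mid, jar_c_mid, bowl_mid, blank_center, spreader_grip from where it was at the start of the episode above 0.03 m).
It fails at once if the plaque is forced against the panel with more than 40 N (contact force between plaque and panel above 40 N).
It also fails if it takes over 72 s, if anything falls off the work surface, if the arm or the gripper's body presses on something with over 40 N, if the wrist force passes 120 N, or if a joint passes its speed limit or range.

## Working session

There is one attempt and no reset: what is moved stays moved. The work goes in short steps, Python scripts to look and compute and a tool call to move; the robot and the scene stay as the last step left them, time stands still between calls to the robot, and variables do not carry over. Pictures are saved under pics/ and viewed, and the job is handed in when it is done.

Besides the shell and the picture viewer there is one more tool, called in YAML: its name, and indented under it one key for each argument. carry_out: Moves the arm, as the interface text tells. Its arguments: {"type":"object","properties":{"moves":{"type":"array","items":{"type":"object","properties":{"dp":{"type":"array","items":{"type":"number"}},"turn":{"type":"array","items":{"type":"number"}}}}},"claw":{"type":"number"},"force":{"type":"number"}},"required":["moves"]}

```bash
ls -la; mkdir -p pics
cat > h.py <<'E'
import numpy as np, cv2
from rig import arm
from scipy.spatial.transform import Rotation as R
def q2R(q): return R.from_quat([q[1],q[2],q[3],q[0]])
def cam(n):
    c=arm.camera_info(n); return np.array(c["camera_matrix"]),np.array(c["dist_coeffs"]),np.array(c["eye"]),np.array(c["rotation"])
def c2w(n,p):
    K,D,e,Rm=cam(n); return Rm@np.array(p)+e
def proj(n,P):
    K,D,e,Rm=cam(n); P=np.atleast_2d(P); pc=(P-e)@Rm
    return cv2.projectPoints(pc.reshape(-1,1,3),np.zeros(3),np.zeros(3),K,D)[0].reshape(-1,2)
def ray(n,uv):
    K,D,e,Rm=cam(n); p=cv2.undistortPoints(np.array([[uv]],float),K,D)[0,0]
    return e,Rm@np.array([p[0],p[1],1])
def atz(n,uv,z):
    e,d=ray(n,uv); return e+d*(z-e[2])/d[2]
def shot(n,f):
    im=arm.read_camera(n); cv2.imwrite("pics/"+f,im[:,:,::-1]); return im
def find(n,q,fn="pinpoint"):
    r=getattr(arm,fn)(n,q); return [(round(x["score"],2),np.round(c2w(n,x["position"]),1)) for x in r[:2]]
E
python3 - <<'E'
from h import *
for n in("side","top"):
    print(n,arm.camera_info(n))
    shot(n,n+"0.png")
print(arm.state())
for n in("side","top"):
    for q in ["plaque_center","keyhole_opening","riser","slot_floor","stud_place"]:
        print(n,q,find(n,q))
E
```

```text
total 12
drwxr-xr-x  3 agent agent 4096 Dec  6 20:56 .
drwxr-xr-x 23 root  root  4096 Dec  6 20:56 ..
drwxr-xr-x  2 agent agent 4096 Dec  6 20:56 pics
side {'camera_matrix': array([[472.97529148,   0.        , 319.04797664],
       [  0.        , 472.97529148, 201.07064557],
       [  0.        ,   0.        ,   1.        ]]), 'dist_coeffs': array([-0.00690312,  0.        ,  0.        ,  0.        ,  0.        ]), 'eye': array([-111.83508877,  734.68506378,  846.11871006]), 'rotation': array([ 0.16664361, -0.31224189,  0.8329706 , -0.42531739])}
top {'camera_matrix': array([[406.60012274,   0.        , 321.70186392],
       [  0.        , 406.60012274, 198.59461402],
       [  0.        ,   0.        ,   1.        ]]), 'dist_coeffs': array([-0.0629931,  0.       ,  0.       ,  0.       ,  0.       ]), 'eye': array([ 304.90596583,  -17.12922659, 1463.79935286]), 'rotation': array([-0.07887028,  0.73703634, -0.66777284,  0.06809079])}
{'t': 0.1, 'qpos': array([ 1.13919901,  0.57643059,  0.02483414,  1.43779896, -0.01500137,
        1.12900008, -0.05649787]), 'joint_velocities': array([
[... 415 characters left out ...]
0.66459323,  0.20207895, -0.77050304]), 'torque': array([ 0.02135747,  0.01555613, -0.01345174]), 'gripper_width': 0.9994557875485566}Traceback (most recent call last):
  File "<stdin>", line 8, in <module>
  File "h.py", line 20, in find
    r=getattr(arm,fn)(n,q); return [(round(x["score"],2),np.round(c2w(n,x["position"]),1)) for x in r[:2]]
                                                                  ~~~^^^^^^^^^^^^^^^^^
  File "h.py", line 8, in c2w
    K,D,e,Rm=cam(n); return Rm@np.array(p)+e
                            ~~^~~~~~~~~~~~
ValueError: matmul: Input operand 1 has a mismatch in its core dimension 0, with gufunc signature (n?,k),(k,m?)->(n?,m?) (size 3 is different from 4)
```

```bash
sed -i 's/np.array(c\["rotation"\])/q2R(c["rotation"]).as_matrix()/' h.py
python3 - <<'E'
from h import *
for n in("side","top"):
    print(n,cam(n)[3][:,2])
    for q in ["plaque_center","keyhole_opening","riser","slot_floor","stud_place"]:
        print(n,q,find(n,q))
s=arm.state();print(q2R(s["orientation"]).as_matrix().round(3), s["t"])
E
```

```text
side [ 0.54322227 -0.60448753 -0.58267005]
side plaque_center [(0.59, array([517.7, 254.5,  34.3]))]
side keyhole_opening [(0.85, array([516.2, 261.9,  43.6]))]
side riser [(0.72, array([442.8, 429.4,  13.9])), (0.62, array([519.2, 254.8,  -1. ]))]
side slot_floor [(0.66, array([ 510.2, -261.9,   11.6]))]
side stud_place [(0.67, array([664.9, -54.9, 168.4]))]
top [ 0.20570563  0.02532216 -0.97828625]
top plaque_center [(0.95, array([519. , 252.8,  33.6]))]
top keyhole_opening [(0.55, array([516.5, 266. ,  47.6]))]
top riser []
top slot_floor [(0.88, array([ 506.5, -263.7,    8.3]))]
top stud_place [(0.71, array([509. , 289.3,  46.3])), (0.65, array([669.1, -55.5, 162.7]))]
[[ 0.341  0.     0.94 ]
 [-0.94   0.     0.341]
 [ 0.    -1.     0.   ]] 0.65
```

View pics/side0.png

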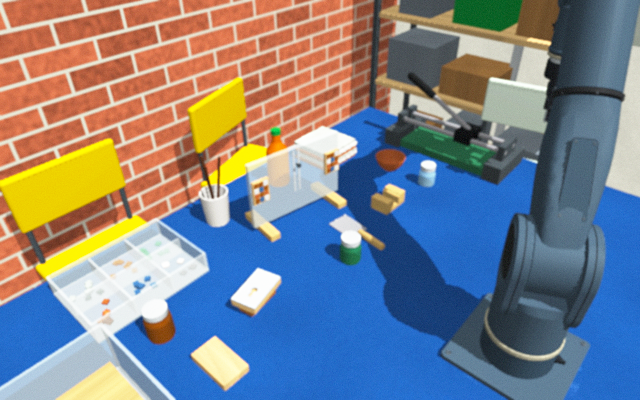

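View pics/top0.png

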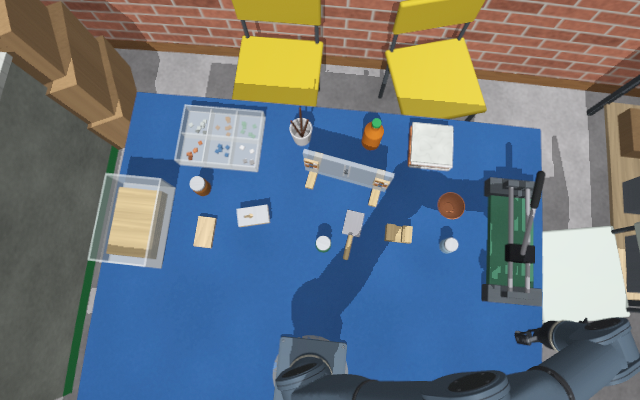

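Run:
```python
import cv2
s=cv2.imread("pics/side0.png");t=cv2.imread("pics/top0.png")
def c(im,x,y,w,h,f): return cv2.resize(im[y:y+h,x:x+w],None,fx=f,fy=f,interpolation=cv2.INTER_CUBIC)
cv2.imwrite("pics/c1.png",cv2.vconcat([cv2.hconcat([c(t,220,190,60,45,6),c(t,375,210,60,45,6)]),c(t,290,140,120,50,6)]))
cv2.imwrite("pics/c2.png",cv2.vconcat([cv2.hconcat([c(s,220,260,70,60,5),c(s,360,175,70,60,5)]),c(s,235,130,140,70,5)]))
```

```text
(no output)
```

View pics/c1.png

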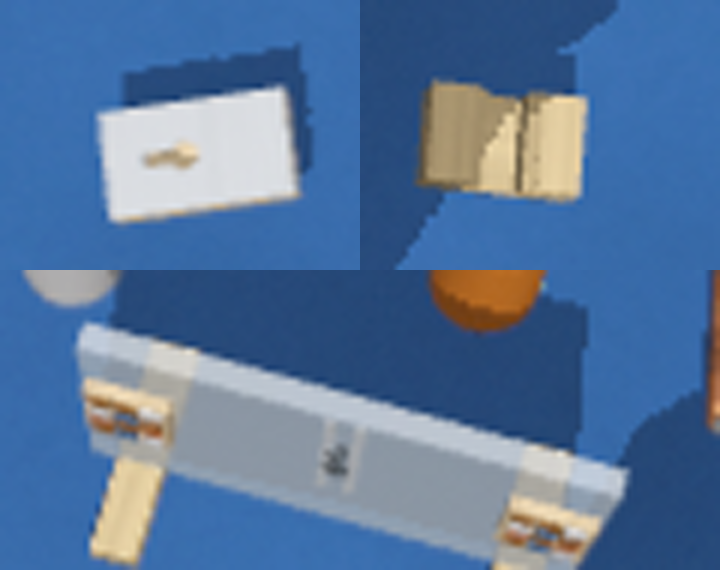

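View pics/c2.png

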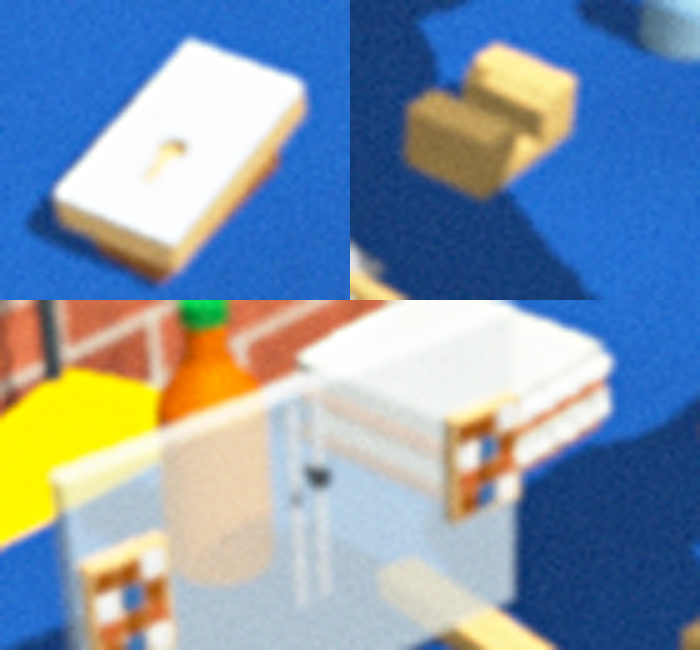

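Run:
```python
from h import *
def T(pts,off,z,f=6): 
    return np.array([atz("top",(off[0]+p[0]/f,off[1]+p[1]/f),z) for p in pts])
def ang(a,b): d=b-a; return round(np.degrees(np.arctan2(d[1],d[0])),2), round(np.linalg.norm(d),1)
P=T([(98,114),(288,86),(300,196),(112,222)],(220-.5*5/6,190-.4),46)
print("plaque",P.round(1).tolist(),P.mean(0), ang(P[1],P[0]),ang(P[2],P[3]),ang(P[3],P[0]),ang(P[2],P[1]))
H=T([(430-360,80),(587-360,97),(580-360,200),(418-360,185)],(375-.4,210-.4),40)
print("holder",H.round(1).tolist(),H.mean(0), ang(H[1],H[0]),ang(H[2],H[3]),ang(H[3],H[0]),ang(H[2],H[1]))
B=T([(85,323-270),(627,470-270),(78,345-270),(615,497-270)],(290-.4,140-.4),220)
print("panel",B.round(1).tolist(),ang(B[1],B[0]),ang(B[3],B[2]),B[2:].mean(0))
e1,d1=ray("side",(298.6,165.4)); e2,d2=ray("top",(345.4,171.3))
A=np.array([d1,-d2]).T; s=np.linalg.lstsq(A,e2-e1,rcond=None)[0]; print("stud",e1+s[0]*d1,e2+s[1]*d2)
for n,z in (("side",[157,161,165,169,173]),):
  for zz in z: print(zz,proj(n,[667,-55,zz]))
```

```text
plaque [[536.9, 319.9, 46.0], [564.8, 209.4, 46.0], [500.1, 194.1, 46.0], [473.8, 302.5, 46.0]] [518.90394828 256.48425779  46.        ] (np.float64(104.18), np.float64(113.9)) (np.float64(103.66), np.float64(111.6)) (np.float64(15.38), np.float64(65.5)) (np.float64(13.33), np.float64(66.5))
holder [[539.0, -216.3, 40.0], [537.9, -309.4, 40.0], [476.8, -308.7, 40.0], [476.5, -213.5, 40.0]] [ 507.56758489 -261.99051396   40.        ] (np.float64(89.31), np.float64(93.1)) (np.float64(90.21), np.float64(95.2)) (np.float64(-2.56), np.float64(62.6)) (np.float64(-0.69), np.float64(61.1))
panel [[724.8, 88.8, 220.0], [671.8, -205.4, 220.0], [712.2, 91.1, 220.0], [656.4, -199.9, 220.0]] (np.float64(79.77), np.float64(298.9)) (np.float64(79.15), np.float64(296.4)) [684.2838818  -54.40420085 220.        ]
stud [671.64054067 -55.44383976 170.67222489] [675.72690461 -52.32176783 171.75999026]
157 [[299.89743425 170.28679159]]
161 [[299.84564891 169.04876622]]
165 [[299.79367959 167.80630176]]
169 [[299.74152532 166.55937468]]
173 [[299.68918513 165.30796124]]
```

```bash
cat > plan.py <<'E'
from h import *
import sys
def Rt(jaw_az,tilt_vec):  # approach vec, jaw azimuth deg
    a=np.array(tilt_vec,float);a/=np.linalg.norm(a)
    x=np.array([np.cos(np.radians(jaw_az)),np.sin(np.radians(jaw_az)),0]); x-=a*(a@x); x/=np.linalg.norm(x)
    return np.column_stack([x,a,np.cross(x,a)])
def plan(p,Rm,n=None,show=True,via=None):
    s=arm.state(); p0=np.array(s["tcp_pos"]); R0=q2R(s["orientation"]); R1=R.from_matrix(Rm)
    rv=(R0.inv()*R1).as_rotvec(); d=np.array(p)-p0
    need=max(np.linalg.norm(d)/60,np.linalg.norm(rv)/0.18)
    n=n or int(np.ceil(need))
    print("t",round(s["t"],2),"need",round(need,2),"n",n,"dist",d.round(1),"rv",rv.round(3))
    for k in range(n):
        Rk=R0*R.from_rotvec(rv*k/n); 
        print((Rk.inv().apply(d/n)).round(1).tolist(),(rv/n).round(3).tolist())
def st():
    s=arm.state(); print("t",round(s["t"],2),"tcp",np.round(s["tcp_pos"],1),"F",np.round(s["wrist_force"],1),"w",round(s["gripper_width"],3)); print(q2R(s["orientation"]).as_matrix().round(3).tolist(), np.round(s["qpos"],2))
E
python3 - <<'E'
from plan import *
s=arm.state();R0=q2R(s["orientation"]).as_matrix()
plan([500,-220,290],Rt(-30,[0,0,-1]))
E
```

```text
t 0.65 need 8.3 n 9 dist [269.9 414.6  58.7] rv [-0.    -0.699  0.   ]
[-33.1, -6.5, 43.9] [-0.0, -0.078, 0.0]
[-29.6, -6.5, 46.3] [-0.0, -0.078, 0.0]
[-25.9, -6.5, 48.5] [-0.0, -0.078, 0.0]
[-22.0, -6.5, 50.3] [-0.0, -0.078, 0.0]
[-18.1, -6.5, 51.9] [-0.0, -0.078, 0.0]
[-14.0, -6.5, 53.2] [-0.0, -0.078, 0.0]
[-9.8, -6.5, 54.1] [-0.0, -0.078, 0.0]
[-5.6, -6.5, 54.7] [-0.0, -0.078, 0.0]
[-1.3, -6.5, 54.9] [-0.0, -0.078, 0.0]
```

carry_out:
  moves:
    - {"dp": [-33,-7,44],"turn": [0,-0.08,0]}
    - {"dp": [-30,-7,46],"turn": [0,-0.08,0]}
    - {"dp": [-26,-7,48],"turn": [0,-0.08,0]}
    - {"dp": [-22,-7,50],"turn": [0,-0.08,0]}
    - {"dp": [-18,-7,52],"turn": [0,-0.08,0]}
  claw: 0

```text
t: 1.27
tcp_pos: [378.8, -402.2, 266.8]
orientation: [-0.648, 0.649, -0.282, 0.282]
wrist_force: [1.5, -0.6, -0.3]
gripper_width: 1.002
```

carry_out:
  moves:
    - {"dp": [-14,-6,53],"turn": [0,-0.08,0]}
    - {"dp": [-10,-6,54],"turn": [0,-0.08,0]}
    - {"dp": [-6,-6,54],"turn": [0,-0.08,0]}
    - {"dp": [-1,-6,55],"turn": [0,-0.08,0]}
    - {"dp": [0,0,55],"turn": [0,-0.08,0]}

```text
t: 1.9
tcp_pos: [522.1, -168.6, 291.0]
orientation: [-0.691, 0.692, -0.147, 0.148]
wrist_force: [1.6, -0.3, -0.1]
gripper_width: 1.001
```

Run:
```python
from plan import *
st()
# plaque pose
c=np.array([518.7,254.5,36.]); az=104; b=np.radians(45)
x=np.array([np.cos(np.radians(az)),np.sin(np.radians(az)),0]); a=-np.array([0,0,1])*np.cos(b)-x*np.sin(b)
Rm=Rt(14,a); g=c; tcp=g+19*a; print("grasp tcp",tcp)
plan(tcp-130*a,Rm)
```

```text
t 1.9 tcp [ 522.1 -168.6  291. ] F [ 1.6 -0.3 -0.1] w 1.001
[[0.913, 0.002, 0.408], [-0.408, -0.001, 0.913], [0.002, -1.0, 0.0]] [ 0.44  0.34 -0.29  1.68  0.11  1.14 -0.31]
grasp tcp [521.95022765 241.46404893  22.56497116]
t 1.9 need 8.83 n 9 dist [ -22.3  499.3 -176.6] rv [-0.755 -0.631 -0.259]
[-25.0, 19.6, 49.6] [-0.084, -0.07, -0.029]
[-21.9, 14.6, 52.7] [-0.084, -0.07, -0.029]
[-18.4, 9.5, 55.1] [-0.084, -0.07, -0.029]
[-14.7, 4.3, 56.9] [-0.084, -0.07, -0.029]
[-10.7, -0.9, 57.9] [-0.084, -0.07, -0.029]
[-6.6, -6.0, 58.2] [-0.084, -0.07, -0.029]
[-2.2, -11.0, 57.8] [-0.084, -0.07, -0.029]
[2.2, -15.8, 56.7] [-0.084, -0.07, -0.029]
[6.6, -20.4, 54.9] [-0.084, -0.07, -0.029]
```

carry_out:
  moves:
    - {"dp": [-25,12,50],"turn": [-0.076,-0.063,-0.026]}
    - {"dp": [-22,5,52],"turn": [-0.076,-0.063,-0.026]}
    - {"dp": [-18,0,54],"turn": [-0.076,-0.063,-0.026]}
    - {"dp": [-14,-3,54],"turn": [-0.076,-0.063,-0.026]}
    - {"dp": [-10,-6,54],"turn": [-0.076,-0.063,-0.026]}

```text
t: 2.52
tcp_pos: [513.3, 108.5, 238.1]
orientation: [-0.552, 0.832, -0.018, 0.053]
wrist_force: [1.4, 0.2, 0.8]
gripper_width: 1.0
```

```bash
cat > g.py <<'E'
from plan import *
def grasp(c,az,bdeg=45,gp=24):
    b=np.radians(bdeg); x=np.array([np.cos(np.radians(az)),np.sin(np.radians(az)),0]); a=-np.array([0,0,1])*np.cos(b)-x*np.sin(b)
    return np.array(c)+gp*a, a, Rt(az-90,a)
E
python3 - <<'E'
from g import *
st()
t,a,Rm=grasp([518.7,254.5,36],104); plan(t-130*a,Rm)
for n in("side","top"):
    for q in ["plaque_center","keyhole_opening","keyhole_end"]: print(n,q,find(n,q))
    shot(n,n+"1.png")
E
```

```text
t 2.52 tcp [513.3 108.5 238.1] F [1.4 0.2 0.8] w 1.0
[[0.994, 0.029, 0.108], [-0.088, -0.39, 0.916], [0.068, -0.92, -0.385]] [-0.29  0.44 -0.37  1.76  0.52  1.24 -0.99]
t 2.52 need 4.22 n 5 dist [ -12.7  218.7 -127.1] rv [-0.374 -0.316 -0.13 ]
[-8.1, 6.2, 49.6] [-0.075, -0.063, -0.026]
[-5.1, 2.3, 50.4] [-0.075, -0.063, -0.026]
[-1.9, -1.5, 50.6] [-0.075, -0.063, -0.026]
[1.4, -5.3, 50.4] [-0.075, -0.063, -0.026]
[4.7, -9.0, 49.6] [-0.075, -0.063, -0.026]
side plaque_center [(0.59, array([517.7, 254.5,  34.3]))]
side keyhole_opening [(0.85, array([516.2, 261.9,  43.6]))]
side keyhole_end [(0.67, array([512.8, 286.1,  44.5])), (0.6, array([ 623.3, -445.3,   26.3]))]
top plaque_center [(0.95, array([519. , 252.8,  33.6]))]
top keyhole_opening [(0.55, array([516.5, 266. ,  47.6]))]
top keyhole_end [(0.76, array([511.3, 287. ,  46.6])), (0.47, array([517.2, 266.3,  46.9]))]
```

carry_out:
  moves:
    - {"dp": [-8,6,50],"turn": [-0.075,-0.063,-0.026]}
    - {"dp": [-5,2,50],"turn": [-0.075,-0.063,-0.026]}
    - {"dp": [-2,-2,51],"turn": [-0.075,-0.063,-0.026]}
    - {"dp": [1,-5,50],"turn": [-0.075,-0.063,-0.026]}
    - {"dp": [5,-9,50],"turn": [-0.075,-0.063,-0.026]}

```text
t: 3.55
tcp_pos: [501.7, 326.2, 111.3]
orientation: [-0.379, 0.917, 0.111, -0.046]
wrist_force: [0.8, 1.4, 0.3]
gripper_width: 1.001
```

Run:
```python
from g import *
st()
t,a,Rm=grasp([518.7,256,36],104); plan(t-70*a,Rm,3); plan(t,Rm,5)
shot("side","side2.png");shot("top","top2.png")
print(find("side","plaque_center"),find("top","plaque_center"))
```

```text
t 3.55 tcp [501.7 326.2 111.3] F [0.8 1.4 0.3] w 1.001
[[0.971, 0.168, -0.168], [0.238, -0.688, 0.686], [-0.0, -0.706, -0.708]] [-0.79  0.89 -0.35  1.49  0.74  1.55 -1.18]
t 3.55 need 0.97 n 3 dist [  9.1 -38.7 -42.8] rv [ 0.001 -0.003 -0.003]
[-0.1, 19.4, 0.7] [0.0, -0.001, -0.001]
[-0.1, 19.4, 0.7] [0.0, -0.001, -0.001]
[-0.1, 19.4, 0.7] [0.0, -0.001, -0.001]
t 3.55 need 2.14 n 5 dist [ 21.1 -86.7 -92.3] rv [ 0.001 -0.003 -0.003]
[-0.0, 25.7, 0.5] [0.0, -0.001, -0.001]
[-0.0, 25.7, 0.5] [0.0, -0.001, -0.001]
[-0.1, 25.7, 0.4] [0.0, -0.001, -0.001]
[-0.1, 25.7, 0.4] [0.0, -0.001, -0.001]
[-0.1, 25.7, 0.4] [0.0, -0.001, -0.001]
[(0.79, array([517.5, 252. ,  36.6]))] [(0.69, array([517.9, 255.7,  36.6])), (0.54, array([ 506.7, -260.9,    7.6]))]
```

View pics/side2.png

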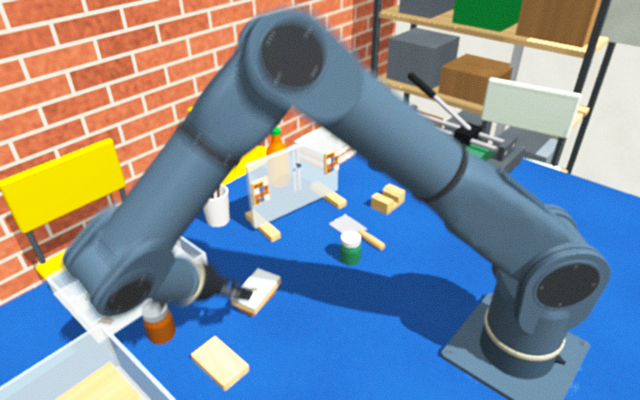

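View pics/top2.png

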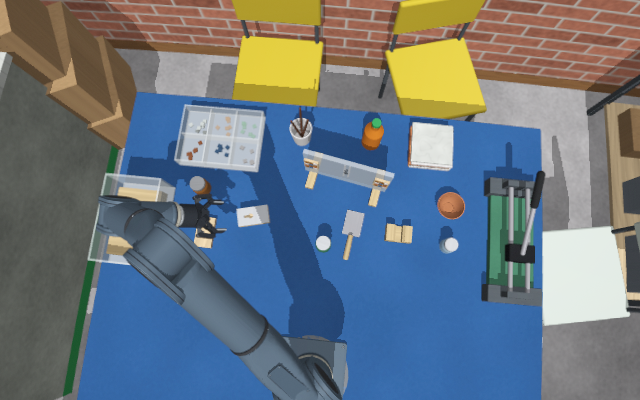

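Run:
```python
from g import *
for q in ["jar_a_mid","blank_center","spreader_grip","jar_b_mid","jar_c_mid","bowl_mid"]: print(q,find("top",q),find("side",q) if q[0]!="s" else "")
st()
```

```text
jar_a_mid [(0.67, array([ 4.492e+02, -4.000e-01,  3.760e+01]))] [(0.68, array([445.5,  -1.2,  43.1])), (0.25, array([684.5, -56.6,   1.2]))]
blank_center [(0.64, array([442.5, 430.1,  11.5])), (0.26, array([ 625.4, -442. ,   17.2]))] [(0.94, array([444. , 427.1,   9.4]))]
spreader_grip [(0.7, array([453.3, -92.6,  10.5]))] 
jar_b_mid [(0.77, array([610.5, 463.4,  42. ]))] [(0.87, array([607.7, 459.3,  42.3]))]
jar_c_mid [(0.48, array([ 486.5, -438.8,   35.8]))] [(0.22, array([443.6, 427.3,  11.5])), (0.17, array([442.4,  -0.6,  41.6]))]
bowl_mid [(0.92, array([ 623.5, -443. ,   21.2]))] []
t 4.3 tcp [500.6 326.2 111.9] F [-0.9 -0.2  0.4] w 1.0
[[0.971, 0.168, -0.17], [0.239, -0.686, 0.688], [-0.001, -0.708, -0.706]] [-0.79  0.88 -0.36  1.49  0.74  1.55 -1.18]
```

carry_out:
  moves:
    - {"dp": [0,35,0.5],"turn": [0,0,0]}
    - {"dp": [0,35,0.5],"turn": [0,0,0]}
    - {"dp": [0,30,0.5],"turn": [0,0,0]}
    - {"dp": [0,20,0.5],"turn": [0,0,0]}
    - {"dp": [0,8,0.5],"turn": [0,0,0]}

```text
t: 4.92
tcp_pos: [521.7, 239.5, 18.6]
orientation: [-0.38, 0.917, 0.111, -0.047]
wrist_force: [-0.1, 0.5, -0.1]
gripper_width: 0.997
```

Run:
```python
from g import *
st()
t,a,Rm=grasp([518.7,256,36],104); plan(t,Rm,1)
im=shot("side","x.png"); i2=shot("top","y.png")
f=lambda im,x,y,w,h,k: cv2.resize(im[y:y+h,x:x+w],None,fx=k,fy=k,interpolation=cv2.INTER_CUBIC)
cv2.imwrite("pics/c3.png",cv2.hconcat([f(im,200,250,100,100,4),f(i2,190,170,100,100,4)])[:,:,::-1])
```

```text
t 4.92 tcp [521.7 239.5  18.6] F [-0.1  0.5 -0.1] w 0.997
[[0.971, 0.167, -0.17], [0.239, -0.687, 0.687], [-0.002, -0.708, -0.707]] [-0.7   0.95 -0.32  1.67  0.85  1.32 -1.28]
t 4.92 need 0.02 n 1 dist [ 1.2 -0.   0.4] rv [-0.001 -0.001 -0.004]
[1.1, -0.1, -0.5] [-0.001, -0.001, -0.004]
```

View pics/c3.png

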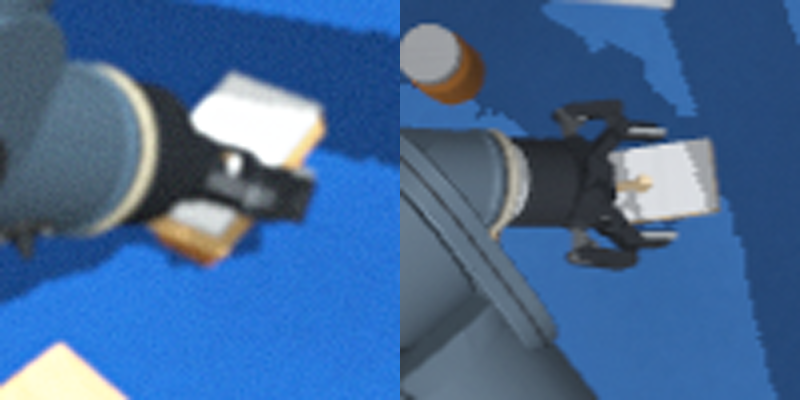

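carry_out:
  moves:
    - {"dp": [1,0,0],"turn": [0,0,0]}
    - {"dp": [0,0,0],"turn": [0,0,0]}
    - {"dp": [0,0,0],"turn": [0,0,0]}
    - {"dp": [0,0,0],"turn": [0,0,0]}
    - {"dp": [0,0,0],"turn": [0,0,0]}
  claw: 1
  force: 50

```text
t: 5.65
tcp_pos: [522.6, 241.9, 19.7]
orientation: [-0.381, 0.917, 0.112, -0.046]
wrist_force: [-2.0, 4.4, 6.1]
gripper_width: 0.743
```

```bash
cat >> plan.py <<'E'
def planv(vias):
    s=arm.state(); p0=np.array(s["tcp_pos"]); R0=q2R(s["orientation"])
    print("t",round(s["t"],2))
    for p,Rm,n in vias:
        R1=R.from_matrix(Rm) if Rm is not None else R0
        rv=(R0.inv()*R1).as_rotvec(); d=np.array(p,float)-p0
        print("seg |d|/n",round(np.linalg.norm(d)/n,1),"rot/n",round(np.linalg.norm(rv)/n,3))
        for k in range(n):
            Rk=R0*R.from_rotvec(rv*k/n); print('{"dp":',Rk.inv().apply(d/n).round(1).tolist(),', "turn":',(rv/n).round(3).tolist(),'},')
        p0=np.array(p,float);R0=R1
E
python3 - <<'E'
from g import *
r=lambda jaw,th:Rt(jaw,[np.cos(np.radians(jaw+90))*np.sin(np.radians(th)),np.sin(np.radians(jaw+90))*np.sin(np.radians(th)),-np.cos(np.radians(th))])
planv([([522.6,240,90],None,2),([520,120,230],r(12,-15),3),([530,-130,250],r(5,25),5)])
E
```

```text
t 5.65
seg |d|/n 35.2 rot/n 0.0
{"dp": [-0.3, -24.3, -25.4] , "turn": [0.0, 0.0, 0.0] },
{"dp": [-0.3, -24.3, -25.4] , "turn": [0.0, 0.0, 0.0] },
seg |d|/n 61.5 rot/n 0.174
{"dp": [-10.5, -5.9, -60.3] , "turn": [0.174, 0.01, 0.006] },
{"dp": [-9.9, -16.1, -58.5] , "turn": [0.174, 0.01, 0.006] },
{"dp": [-9.5, -25.9, -54.9] , "turn": [0.174, 0.01, 0.006] },
seg |d|/n 50.2 rot/n 0.142
{"dp": [-8.4, 8.9, -48.7] , "turn": [0.139, 0.025, -0.002] },
{"dp": [-7.2, 2.0, -49.6] , "turn": [0.139, 0.025, -0.002] },
{"dp": [-6.0, -4.9, -49.6] , "turn": [0.139, 0.025, -0.002] },
{"dp": [-4.8, -11.8, -48.6] , "turn": [0.139, 0.025, -0.002] },
{"dp": [-3.5, -18.4, -46.6] , "turn": [0.139, 0.025, -0.002] },
```

carry_out:
  moves:
    - {"dp": [0,-24,-25],"turn": [0,0,0]}
    - {"dp": [0,-24,-25],"turn": [0,0,0]}
    - {"dp": [-10.5,-6,-60],"turn": [0.174,0.01,0.006]}
    - {"dp": [-10,-16,-58.5],"turn": [0.174,0.01,0.006]}
    - {"dp": [-9.5,-26,-55],"turn": [0.174,0.01,0.006]}

```text
t: 6.28
tcp_pos: [520.4, 122.5, 224.5]
orientation: [-0.599, 0.794, 0.082, -0.063]
wrist_force: [1.1, -0.6, -1.5]
gripper_width: 0.743
```

carry_out:
  moves:
    - {"dp": [-8.5,9,-49],"turn": [0.139,0.025,-0.002]}
    - {"dp": [-7,2,-50],"turn": [0.139,0.025,-0.002]}
    - {"dp": [-6,-5,-50],"turn": [0.139,0.025,-0.002]}
    - {"dp": [-5,-12,-49],"turn": [0.139,0.025,-0.002]}
    - {"dp": [-3.5,-18,-47],"turn": [0.139,0.025,-0.002]}

```text
t: 6.9
tcp_pos: [530.0, -116.6, 251.6]
orientation: [0.828, -0.559, -0.023, 0.039]
wrist_force: [2.1, 0.1, -2.2]
gripper_width: 0.743
```

Run:
```python
from g import *
st()
shot("side","side3.png")
r=lambda jaw,th:Rt(jaw,[np.cos(np.radians(jaw+90))*np.sin(np.radians(th)),np.sin(np.radians(jaw+90))*np.sin(np.radians(th)),-np.cos(np.radians(th))])
planv([([507.5,-246,130],r(0,45),5)])
```

```text
t 6.9 tcp [ 530.  -116.6  251.6] F [ 2.1  0.1 -2.2] w 0.743
[[0.996, -0.039, -0.081], [0.089, 0.372, 0.924], [-0.006, -0.927, 0.374]] [ 0.77  0.52 -0.65  1.64 -0.06  1.18  0.28]
t 6.95
seg |d|/n 33.3 rot/n 0.081
{"dp": [-5.7, 13.5, -29.9] , "turn": [0.08, 0.011, -0.009] },
{"dp": [-5.5, 11.0, -30.9] , "turn": [0.08, 0.011, -0.009] },
{"dp": [-5.3, 8.5, -31.8] , "turn": [0.08, 0.011, -0.009] },
{"dp": [-5.0, 5.9, -32.4] , "turn": [0.08, 0.011, -0.009] },
{"dp": [-4.7, 3.2, -32.8] , "turn": [0.08, 0.011, -0.009] },
```

View pics/side3.png

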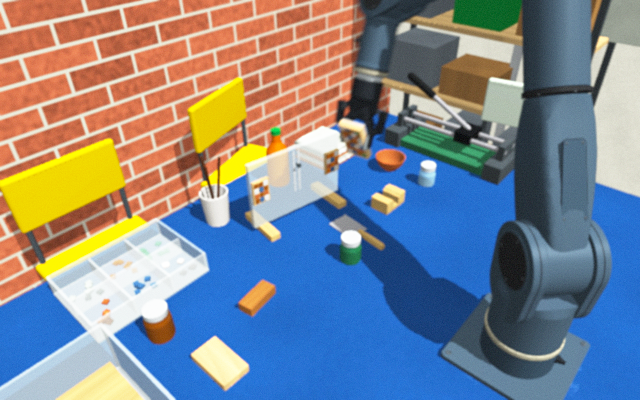

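carry_out:
  moves:
    - {"dp": [-5.7,13.5,-30],"turn": [0.08,0.011,-0.009]}
    - {"dp": [-5.5,11,-31],"turn": [0.08,0.011,-0.009]}
    - {"dp": [-5.3,8.5,-32],"turn": [0.08,0.011,-0.009]}
    - {"dp": [-5,6,-32.5],"turn": [0.08,0.011,-0.009]}
    - {"dp": [-4.7,3,-33],"turn": [0.08,0.011,-0.009]}

```text
t: 7.58
tcp_pos: [510.4, -232.2, 131.1]
orientation: [0.923, -0.385, -0.003, 0.009]
wrist_force: [-0.4, -0.7, -1.6]
gripper_width: 0.744
```

Run:
```python
from g import *
im=shot("side","x.png"); i2=shot("top","y.png")
st()
for n in ("side","top"):
  for q in ("plaque_center","slot_floor"): print(n,q,find(n,q))
f=lambda im,x,y,w,h,k: cv2.resize(im[y:y+h,x:x+w],None,fx=k,fy=k,interpolation=cv2.INTER_CUBIC)
cv2.imwrite("pics/c4.png",cv2.hconcat([f(im,340,130,100,100,4),f(i2,350,170,100,100,4)])[:,:,::-1])
```

```text
t 7.67 tcp [ 507.5 -236.   126.1] F [-0.2 -1.  -2.4] w 0.741
[[1.0, -0.015, -0.003], [0.013, 0.705, 0.709], [-0.009, -0.709, 0.705]] [ 1.05  0.91 -0.66  1.52 -0.17  1.27  0.58]
side plaque_center [(0.71, array([ 511.8, -252.6,  148.9]))]
side slot_floor [(0.6, array([ 511.7, -264.1,   11.5]))]
top plaque_center [(0.25, array([443.5, 430.3,   8.7]))]
top slot_floor [(0.5, array([ 507.2, -260.5,    8.9])), (0.48, array([672.6, -54.5, 163.7]))]
```

View pics/c4.png

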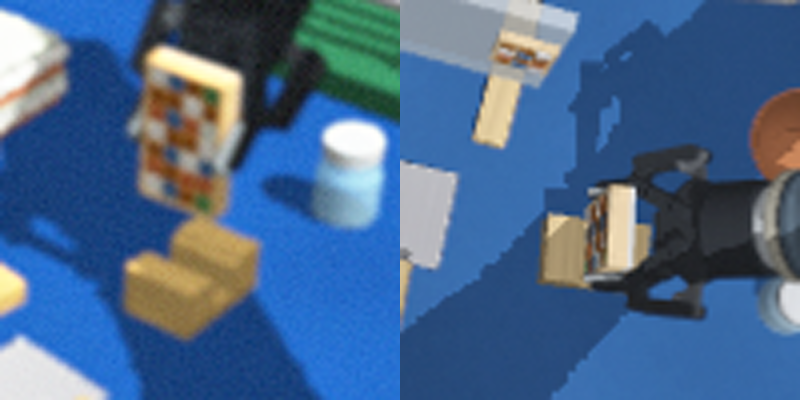

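```bash
cat >> h.py <<'E'
def box(n,im,c,Rm,dims,col,f,off):
    # dims along local x,y,z ; draw wire on scaled crop
    h=np.array(dims)/2; C=np.array([[i,j,k] for i in(-1,1) for j in(-1,1) for k in(-1,1)])*h
    P=proj(n,C@np.array(Rm).T+np.array(c)); 
    for a in range(8):
        for b in range(a+1,8):
            if bin(a^b).count("1")==1:
                A=tuple(int(v) for v in ((P[a]-off+.5)*f)*1);B=tuple(int(v) for v in ((P[b]-off+.5)*f))
                cv2.line(im,A,B,col,1,cv2.LINE_AA)
def crop(im,x,y,w,h,k): return np.ascontiguousarray(cv2.resize(im[y:y+h,x:x+w],None,fx=k,fy=k,interpolation=cv2.INTER_CUBIC)[:,:,::-1])
E
python3 - <<'E'
from g import *
im=cv2.imread("pics/x.png")[:,:,::-1]; i2=cv2.imread("pics/y.png")[:,:,::-1]
# plaque axes upright: x up, z=-y world, y = z x x = (-y)x(z) = -x
Rp=np.column_stack([[0,0,1],[-1,0,0],[0,-1,0]])
out=[]
for n,I,o in(("side",im,(340,130)),("top",i2,(350,170))):
    c=crop(I,o[0],o[1],100,100,4)
    box(n,c,[507.5,-252.3,140.7],Rp,[110,64,20],(0,0,255),4,np.array(o))
    for yy in (-262.5,):
        box(n,c,[508,yy,20],np.eye(3),[58,90,40],(0,255,0),4,np.array(o)); box(n,c,[508,yy,40],np.eye(3),[58,24,.1],(0,255,255),4,np.array(o))
    out.append(c)
cv2.imwrite("pics/c5.png",cv2.hconcat(out))
E
```

View pics/c5.png

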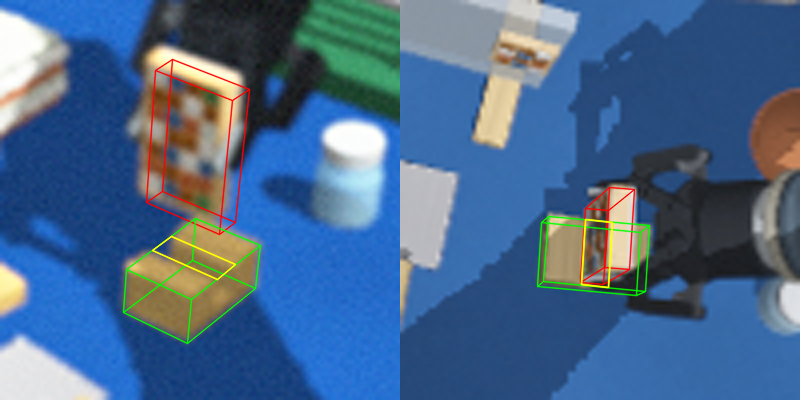

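carry_out:
  moves:
    - {"dp": [0,4,-7],"turn": [0,0,0]}
    - {"dp": [0,6,-12],"turn": [0,0,0]}
    - {"dp": [0,5,-10],"turn": [0,0,0]}
    - {"dp": [0,0,0],"turn": [0,0,0]}
    - {"dp": [0,0,0],"turn": [0,0,0]}

```text
t: 8.5
tcp_pos: [511.0, -241.3, 101.3]
orientation: [0.923, -0.385, -0.004, 0.009]
wrist_force: [-0.0, -0.6, -1.3]
gripper_width: 0.74
```

Run:
```python
from g import *
st()
im=arm.read_camera("side");i2=arm.read_camera("top")
s=arm.state(); t=np.array(s["tcp_pos"]); Rp=np.column_stack([[0,0,1],[-1,0,0],[0,-1,0]])
out=[]
for n,I,o in(("side",im,(340,130)),("top",i2,(350,170))):
    c=crop(I,o[0],o[1],100,100,4)
    box(n,c,t+[0,-16.3,14.6],Rp,[110,64,20],(0,0,255),4,np.array(o))
    box(n,c,[508,-262.5,40],np.eye(3),[58,24,.1],(0,255,255),4,np.array(o))
    out.append(c)
cv2.imwrite("pics/c6.png",cv2.hconcat(out))
```

```text
t 8.5 tcp [ 511.  -241.3  101.3] F [-0.  -0.6 -1.3] w 0.74
[[1.0, -0.015, -0.014], [0.02, 0.703, 0.711], [-0.001, -0.711, 0.703]] [ 1.04  0.94 -0.65  1.51 -0.15  1.24  0.6 ]
```

View pics/c6.png

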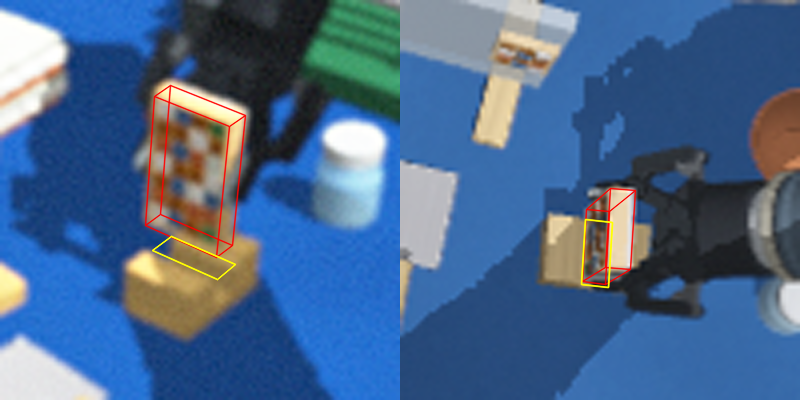

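carry_out:
  moves:
    - {"dp": [-1,2.4,-8.9],"turn": [0,0,0]}
    - {"dp": [0,7,-7],"turn": [0,0,0]}
    - {"dp": [0,7,-7],"turn": [0,0,0]}
    - {"dp": [0,0,0],"turn": [0,0,0]}
    - {"dp": [0,0,0],"turn": [0,0,0]}

```text
t: 9.22
tcp_pos: [510.0, -246.0, 73.5]
orientation: [0.923, -0.385, -0.004, 0.009]
wrist_force: [0.2, 0.5, -1.0]
gripper_width: 0.743
```

Run:
```python
from g import *
st()
im=arm.read_camera("side");i2=arm.read_camera("top")
s=arm.state(); t=np.array(s["tcp_pos"]); Rp=np.column_stack([[0,0,1],[-1,0,0],[0,-1,0]])
out=[]
for n,I,o in(("side",im,(340,130)),("top",i2,(350,170))):
    c=crop(I,o[0],o[1],100,100,4)
    out.append(c)
cv2.imwrite("pics/c7.png",cv2.hconcat(out))
```

```text
t 9.22 tcp [ 510.  -246.    73.5] F [ 0.2  0.5 -1. ] w 0.743
[[1.0, -0.015, -0.014], [0.02, 0.703, 0.711], [-0.001, -0.711, 0.703]] [ 1.04  0.98 -0.64  1.51 -0.13  1.21  0.62]
```

View pics/c7.png

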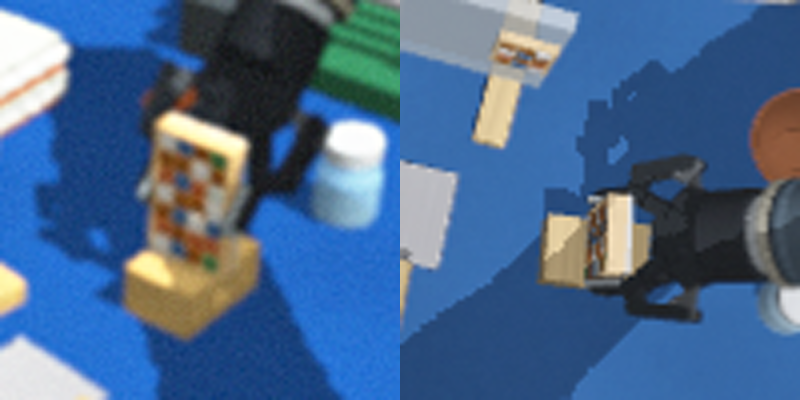

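carry_out:
  moves:
    - {"dp": [0,5,-5],"turn": [0,0,0]}
    - {"dp": [0,5,-5],"turn": [0,0,0]}
    - {"dp": [0,3,-3],"turn": [0,0,0]}
    - {"dp": [0,1,-1],"turn": [0,0,0]}
    - {"dp": [0,0,0],"turn": [0,0,0]}

```text
t: 9.95
tcp_pos: [509.9, -246.2, 53.6]
orientation: [0.923, -0.385, -0.003, 0.009]
wrist_force: [-1.4, 0.2, -1.1]
gripper_width: 0.744
```

carry_out:
  moves:
    - {"dp": [0,1,-1],"turn": [0,0,0]}
    - {"dp": [0,1,-1],"turn": [0,0,0]}
    - {"dp": [0,0.7,-0.7],"turn": [0,0,0]}
    - {"dp": [0,0.7,-0.7],"turn": [0,0,0]}
    - {"dp": [0,0,0],"turn": [0,0,0]}

```text
t: 10.58
tcp_pos: [509.9, -246.3, 48.7]
orientation: [0.923, -0.385, -0.003, 0.009]
wrist_force: [-0.2, 0.0, -1.9]
gripper_width: 0.744
```

carry_out:
  moves:
    - {"dp": [0,0.7,-0.7],"turn": [0,0,0]}
    - {"dp": [0,0.7,-0.7],"turn": [0,0,0]}
    - {"dp": [0,0.7,-0.7],"turn": [0,0,0]}
    - {"dp": [0,0,0],"turn": [0,0,0]}
    - {"dp": [0,0,0],"turn": [0,0,0]}

```text
t: 11.2
tcp_pos: [510.0, -246.3, 48.3]
orientation: [0.923, -0.385, -0.004, 0.009]
wrist_force: [-4.8, -3.7, 17.3]
gripper_width: 0.744
```

Run:
```python
from g import *
st()
im=arm.read_camera("side");i2=arm.read_camera("top")
s=arm.state(); t=np.array(s["tcp_pos"]); Rp=np.column_stack([[0,0,1],[-1,0,0],[0,-1,0]])
out=[]
for n,I,o in(("side",im,(340,130)),("top",i2,(350,170))):
    c=crop(I,o[0],o[1],100,100,4)
    box(n,c,[508,-262.5,65],Rp,[110,64,20],(0,0,255),4,np.array(o))
    out.append(c)
cv2.imwrite("pics/c8.png",cv2.hconcat(out))
```

```text
t 11.2 tcp [ 510.  -246.3   48.3] F [-4.8 -3.7 17.3] w 0.744
[[1.0, -0.014, -0.014], [0.02, 0.704, 0.71], [-0.0, -0.71, 0.704]] [ 1.04  1.01 -0.64  1.52 -0.12  1.18  0.63]
```

View pics/c8.png

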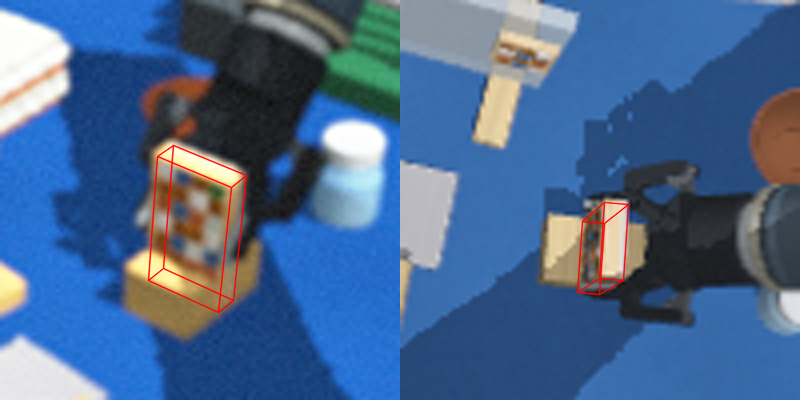

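carry_out:
  moves:
    - {"dp": [0,-1,1],"turn": [0,0,0]}
    - {"dp": [0,0,0],"turn": [0,0,0]}
    - {"dp": [0,0,0],"turn": [0,0,0]}
    - {"dp": [0,0,0],"turn": [0,0,0]}
    - {"dp": [0,0,0],"turn": [0,0,0]}
  claw: 0

```text
t: 11.92
tcp_pos: [509.9, -246.2, 47.1]
orientation: [0.923, -0.385, -0.003, 0.009]
wrist_force: [-0.1, 1.5, -1.0]
gripper_width: 0.997
```

carry_out:
  moves:
    - {"dp": [0,-10,0],"turn": [0,0,0]}
    - {"dp": [0,-25,0],"turn": [0,0,0]}
    - {"dp": [0,-40,0],"turn": [0,0,0]}
    - {"dp": [0,-50,0],"turn": [0,0,0]}
    - {"dp": [0,-50,0],"turn": [0,0,0]}

```text
t: 12.55
tcp_pos: [512.2, -370.9, 173.4]
orientation: [0.923, -0.385, -0.003, 0.009]
wrist_force: [0.7, -0.6, -0.6]
gripper_width: 1.0
```

Run:
```python
from g import *
st()
im=arm.read_camera("side");i2=arm.read_camera("top")
print(find("side","plaque_center"),find("top","plaque_center"),find("side","stud_place"),find("top","stud_place"))
out=[];out2=[]
for n,I,o,o2 in(("side",im,(340,130),(230,120)),("top",i2,(350,170),(290,120))):
    c=crop(I,o[0],o[1],100,100,4)
    out.append(c); out2.append(crop(I,o2[0],o2[1],100,100,4))
cv2.imwrite("pics/c9.png",cv2.hconcat(out))
cv2.imwrite("pics/side9.png",im[:,:,::-1]);cv2.imwrite("pics/top9.png",i2[:,:,::-1])
```

```text
t 12.55 tcp [ 512.2 -370.9  173.4] F [ 0.7 -0.6 -0.6] w 1.0
[[1.0, -0.014, -0.014], [0.02, 0.703, 0.711], [-0.001, -0.711, 0.703]] [ 1.09  0.98 -0.62  1.14 -0.12  1.61  0.62]
[(0.63, array([ 511.5, -265.1,   65.5]))] [(0.76, array([ 512.8, -262.4,   64. ]))] [(0.9, array([667.3, -56. , 168.8]))] [(0.56, array([672. , -50.9, 163.2]))]
```

View pics/c9.png

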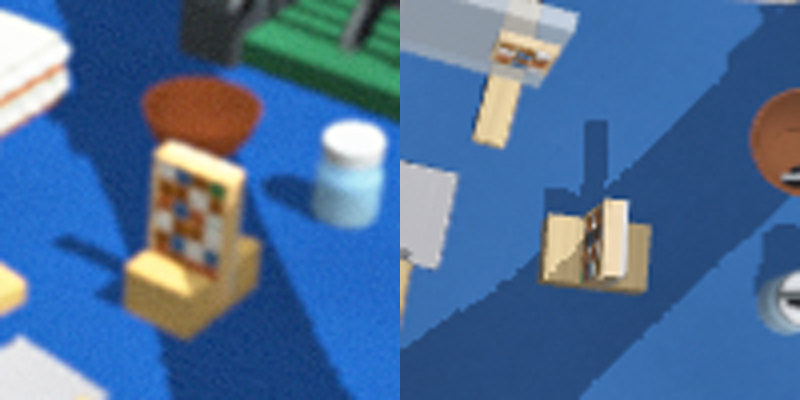

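Run:
```python
from g import *
im=cv2.imread("pics/side9.png")[:,:,::-1];i2=cv2.imread("pics/top9.png")[:,:,::-1]
Rp=np.column_stack([[0,0,1],[-1,0,0],[0,-1,0]])
rows=[]
for lean in(-4,0,4):
  out=[]
  for n,I,o in(("side",im,(370,160)),("top",i2,(380,215))):
    c=crop(I,o[0],o[1],40,40,8 if 0 else 8)
    L=R.from_euler("x",lean,degrees=True).as_matrix()
    cc=np.array([511.5,-262.8,10])+L@[0,0,55]
    box(n,c,cc,L@Rp,[110,64,20],(0,0,255),8,np.array(o)); out.append(c)
  rows.append(cv2.vconcat(out))
cv2.imwrite("pics/c10.png",cv2.resize(cv2.hconcat(rows),None,fx=.8,fy=.8))
```

```text
(no output)
```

View pics/c10.png

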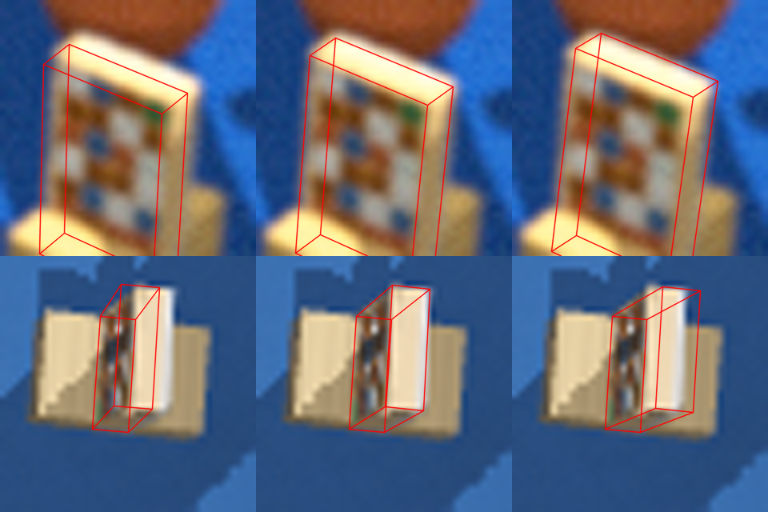

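```bash
cat >> g.py <<'E'
r=lambda jaw,th:Rt(jaw,[np.cos(np.radians(jaw+90))*np.sin(np.radians(th)),np.sin(np.radians(jaw+90))*np.sin(np.radians(th)),-np.cos(np.radians(th))])
E
python3 - <<'E'
from g import *
planv([([511.5,-300,195],r(0,18),4),([511.5,-236.8,185],r(0,-20),6)])
E
```

```text
t 12.85
seg |d|/n 18.1 rot/n 0.117
{"dp": [0.2, 7.8, 16.3] , "turn": [-0.117, 0.004, -0.003] },
{"dp": [0.1, 5.8, 17.1] , "turn": [-0.117, 0.004, -0.003] },
{"dp": [0.0, 3.8, 17.7] , "turn": [-0.117, 0.004, -0.003] },
{"dp": [-0.1, 1.7, 18.0] , "turn": [-0.117, 0.004, -0.003] },
seg |d|/n 10.7 rot/n 0.111
{"dp": [-0.0, 4.8, 9.5] , "turn": [-0.111, 0.0, 0.0] },
{"dp": [-0.0, 3.8, 10.0] , "turn": [-0.111, 0.0, 0.0] },
{"dp": [-0.0, 2.6, 10.3] , "turn": [-0.111, 0.0, 0.0] },
{"dp": [-0.0, 1.5, 10.6] , "turn": [-0.111, 0.0, 0.0] },
{"dp": [-0.0, 0.3, 10.7] , "turn": [-0.111, 0.0, 0.0] },
{"dp": [-0.0, -0.9, 10.6] , "turn": [-0.111, 0.0, 0.0] },
```

carry_out:
  moves:
    - {"dp": [0,6,16],"turn": [-0.117,0.004,-0.003]}
    - {"dp": [0,5,17],"turn": [-0.117,0.004,-0.003]}
    - {"dp": [0,4,18],"turn": [-0.117,0.004,-0.003]}
    - {"dp": [0,2,18],"turn": [-0.117,0.004,-0.003]}
    - {"dp": [0,5,10],"turn": [-0.111,0,0]}

```text
t: 13.48
tcp_pos: [511.4, -289.5, 195.3]
orientation: [0.774, -0.634, -0.001, 0.0]
wrist_force: [-0.2, 0.5, 0.1]
gripper_width: 1.0
```

carry_out:
  moves:
    - {"dp": [0,4,10],"turn": [-0.111,0,0]}
    - {"dp": [0,3,10],"turn": [-0.111,0,0]}
    - {"dp": [0,2,10.5],"turn": [-0.111,0,0]}
    - {"dp": [0,0,11],"turn": [-0.111,0,0]}
    - {"dp": [0,-1,11],"turn": [-0.111,0,0]}

```text
t: 14.1
tcp_pos: [510.9, -237.2, 185.3]
orientation: [-0.57, 0.821, 0.001, -0.0]
wrist_force: [-0.4, 0.1, 0.1]
gripper_width: 0.999
```

Run:
```python
from g import *
st()
a=np.array([0,-np.sin(np.radians(20)),-np.cos(np.radians(20))]); g=np.array([511.5,-262.5,103])
planv([(g+24*a-50*a,r(0,-20),2),(g+24*a,r(0,-20),3)])
```

```text
t 14.1 tcp [ 510.9 -237.2  185.3] F [-0.4  0.1  0.1] w 0.999
[[1.0, 0.001, -0.002], [0.002, -0.349, 0.937], [0.001, -0.937, -0.349]] [ 0.31  0.44 -0.27  1.92  0.63  0.87 -0.36]
t 14.1
seg |d|/n 30.1 rot/n 0.004
{"dp": [0.3, 30.0, 2.4] , "turn": [0.004, 0.001, 0.001] },
{"dp": [0.3, 30.0, 2.3] , "turn": [0.004, 0.001, 0.001] },
seg |d|/n 16.7 rot/n 0.0
{"dp": [0.0, 16.7, -0.0] , "turn": [0.0, 0.0, 0.0] },
{"dp": [0.0, 16.7, -0.0] , "turn": [0.0, 0.0, 0.0] },
{"dp": [0.0, 16.7, -0.0] , "turn": [0.0, 0.0, 0.0] },
```

carry_out:
  moves:
    - {"dp": [0.3,30,2.4],"turn": [0.004,0.001,0]}
    - {"dp": [0.3,30,2.4],"turn": [0.004,0.001,0]}
    - {"dp": [0,25,0],"turn": [0,0,0]}
    - {"dp": [0,17,0],"turn": [0,0,0]}
    - {"dp": [0,8,0],"turn": [0,0,0]}

```text
t: 14.72
tcp_pos: [511.7, -271.3, 79.6]
orientation: [-0.575, 0.818, -0.0, 0.0]
wrist_force: [-0.0, -1.2, -0.4]
gripper_width: 1.002
```

Run:
```python
from g import *
im=arm.read_camera("side");i2=arm.read_camera("top")
st()
cv2.imwrite("pics/c11.png",cv2.hconcat([crop(im,340,130,100,100,4),crop(i2,350,170,100,100,4)]))
```

```text
t 14.82 tcp [ 512.  -271.5   80.2] F [-0.9  0.9  0.4] w 1.002
[[1.0, 0.0, 0.002], [-0.002, -0.339, 0.941], [0.001, -0.941, -0.339]] [ 0.32  0.59 -0.18  2.    0.78  0.65 -0.49]
```

View pics/c11.png

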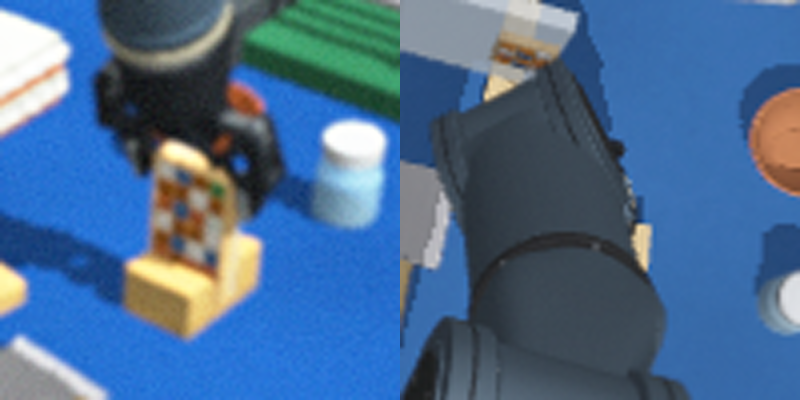

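Run:
```python
from g import *
im=arm.read_camera("side")
s=arm.state(); t=np.array(s["tcp_pos"]); Rm=q2R(s["orientation"]).as_matrix()
o=np.array((370,140)); c=crop(im,370,140,50,60,10)
for k in(13,23,32,43):
  for sx in(-42,0,42):
    p=proj("side",t-k*Rm[:,1]+sx*Rm[:,0])[0]; cv2.circle(c,tuple(int(v) for v in (p-o+.5)*10),4,(0,255-4*k,255) if sx else (255,0,255),-1)
box("side",c,[511.5,-262.5,65],np.column_stack([[0,0,1],[-1,0,0],[0,-1,0]]),[110,64,20],(0,0,255),10,o)
cv2.imwrite("pics/c12.png",c)
```

```text
(no output)
```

View pics/c12.png

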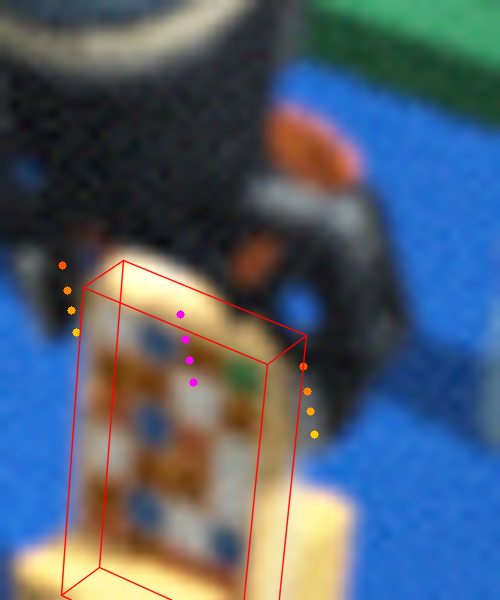

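carry_out:
  moves:
    - {"dp": [0,0,0],"turn": [0,0,0]}
    - {"dp": [0,0,0],"turn": [0,0,0]}
    - {"dp": [0,0,0],"turn": [0,0,0]}
    - {"dp": [0,0,0],"turn": [0,0,0]}
    - {"dp": [0,0,0],"turn": [0,0,0]}
  claw: 1
  force: 60

```text
t: 15.5
tcp_pos: [512.6, -271.6, 81.8]
orientation: [-0.575, 0.818, 0.0, 0.002]
wrist_force: [-2.9, 0.7, 6.8]
gripper_width: 0.741
```

Run:
```python
from g import *
st()
planv([([512,-271.5,150],None,2)])
```

```text
t 15.5 tcp [ 512.6 -271.6   81.8] F [-2.9  0.7  6.8] w 0.741
[[1.0, 0.002, 0.003], [-0.002, -0.34, 0.94], [0.003, -0.94, -0.34]] [ 0.32  0.59 -0.18  2.    0.78  0.65 -0.49]
t 15.5
seg |d|/n 34.1 rot/n 0.0
{"dp": [-0.2, -32.1, -11.6] , "turn": [0.0, 0.0, 0.0] },
{"dp": [-0.2, -32.1, -11.6] , "turn": [0.0, 0.0, 0.0] },
```

carry_out:
  moves:
    - {"dp": [0,0,0],"turn": [0,0,0]}
    - {"dp": [0,0,0],"turn": [0,0,0]}
    - {"dp": [0,0,0],"turn": [0,0,0]}
    - {"dp": [0,0,0],"turn": [0,0,0]}
    - {"dp": [0,0,0],"turn": [0,0,0]}
  claw: 0

```text
t: 16.12
tcp_pos: [512.4, -271.6, 80.7]
orientation: [-0.575, 0.818, -0.0, 0.001]
wrist_force: [-0.4, -0.3, -0.3]
gripper_width: 1.002
```

Run:
```python
from g import *
st()
b=np.radians(8);a=np.array([0,-np.sin(b),-np.cos(b)]); g=np.array([511.9,-257.5,104])
planv([(g+24*a,r(0,-8),3)])
```

```text
t 16.12 tcp [ 512.4 -271.6   80.7] F [-0.4 -0.3 -0.3] w 1.002
[[1.0, 0.001, 0.002], [-0.002, -0.339, 0.941], [0.002, -0.941, -0.339]] [ 0.32  0.59 -0.18  2.    0.78  0.65 -0.49]
t 16.12
seg |d|/n 3.6 rot/n 0.069
{"dp": [-0.2, -1.1, 3.4] , "turn": [0.069, -0.001, 0.0] },
{"dp": [-0.2, -0.8, 3.5] , "turn": [0.069, -0.001, 0.0] },
{"dp": [-0.2, -0.6, 3.6] , "turn": [0.069, -0.001, 0.0] },
```

carry_out:
  moves:
    - {"dp": [0,-1.1,3.4],"turn": [0.069,0,0]}
    - {"dp": [0,-0.8,3.5],"turn": [0.069,0,0]}
    - {"dp": [0,-0.6,3.6],"turn": [0.069,0,0]}
    - {"dp": [0,0,0],"turn": [0,0,0]}
    - {"dp": [0,0,0],"turn": [0,0,0]}

```text
t: 16.75
tcp_pos: [512.3, -260.7, 80.1]
orientation: [-0.656, 0.755, -0.0, 0.001]
wrist_force: [-0.4, 0.6, -0.2]
gripper_width: 1.0
```

carry_out:
  moves:
    - {"dp": [0,0,0],"turn": [0,0,0]}
    - {"dp": [0,0,0],"turn": [0,0,0]}
    - {"dp": [0,0,0],"turn": [0,0,0]}
    - {"dp": [0,0,0],"turn": [0,0,0]}
    - {"dp": [0,0,0],"turn": [0,0,0]}
  claw: 1
  force: 60

```text
t: 17.38
tcp_pos: [512.3, -260.2, 80.5]
orientation: [-0.656, 0.755, 0.0, 0.001]
wrist_force: [-1.8, 1.5, 5.6]
gripper_width: 0.739
```

Run:
```python
from g import *
st()
im=arm.read_camera("side")
print(find("side","plaque_center"))
cv2.imwrite("pics/c13.png",crop(im,340,130,100,100,5))
planv([([512,-263,150],None,2),([512,-263,220],None,2)])
```

```text
t 17.38 tcp [ 512.3 -260.2   80.5] F [-1.8  1.5  5.6] w 0.739
[[1.0, 0.001, 0.001], [-0.001, -0.139, 0.99], [0.001, -0.99, -0.139]] [ 0.54  0.6  -0.36  1.93  0.55  0.68 -0.2 ]
[(0.79, array([ 511.7, -266.9,   65.3])), (0.72, array([ 621.7, -445.4,   22.7]))]
t 17.48
seg |d|/n 34.8 rot/n 0.0
{"dp": [-0.1, -34.2, -6.2] , "turn": [0.0, 0.0, 0.0] },
{"dp": [-0.1, -34.2, -6.2] , "turn": [0.0, 0.0, 0.0] },
seg |d|/n 35.0 rot/n 0.0
{"dp": [0.0, -34.7, -4.9] , "turn": [0.0, 0.0, 0.0] },
{"dp": [0.0, -34.7, -4.9] , "turn": [0.0, 0.0, 0.0] },
```

View pics/c13.png

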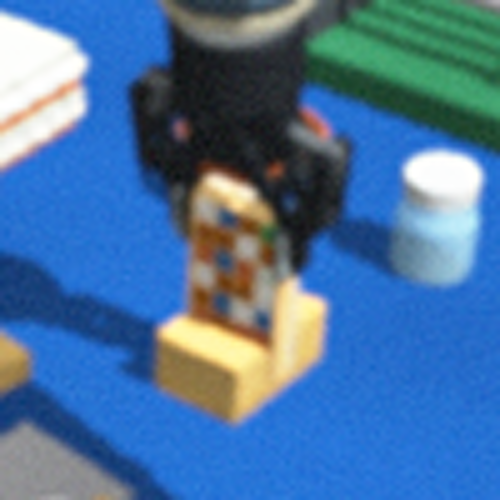

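carry_out:
  moves:
    - {"dp": [0,-15,-2.1],"turn": [0,0,0]}
    - {"dp": [0,-30,-4.2],"turn": [0,0,0]}
    - {"dp": [0,-40,-5.6],"turn": [0,0,0]}
    - {"dp": [0,-40,-5.6],"turn": [0,0,0]}
    - {"dp": [0,-25,-3.5],"turn": [0,0,0]}

```text
t: 18.1
tcp_pos: [512.7, -260.5, 234.6]
orientation: [-0.656, 0.755, 0.001, 0.002]
wrist_force: [-0.5, -1.3, -2.5]
gripper_width: 0.741
```

```bash
cat > pan.py <<'E'
from g import *
def pts(n,x0,y0,yaw,zs):
    c,s=np.cos(np.radians(yaw)),np.sin(np.radians(yaw)); W=lambda p:np.array([x0+c*p[0]-s*p[1],y0+s*p[0]+c*p[1],p[2]])
    L=[]
    L.append([W((0,-150,220)),W((0,150,220))]); L.append([W((0,-150,20)),W((0,-150,220))]); L.append([W((0,150,20)),W((0,150,220))])
    L.append([W((0,0,145)),W((0,0,185))])
    for sgn in(-122,122): L.append([W((-8,sgn-25,200)),W((-8,sgn-25,120))]);L.append([W((-8,sgn+25,200)),W((-8,sgn+25,120))])
    th=np.linspace(0,2*np.pi,17)
    for d in(-15,): 
        q=[W((d,7*np.cos(t),zs+7*np.sin(t))) for t in th]; L+= [[q[i],q[i+1]] for i in range(16)]
    L.append([W((0,0,zs)),W((-11,0,zs))])
    return L
def draw(x0,y0,yaw,zs,f,k=6):
    ims={"side":(cv2.imread("pics/side9.png")[:,:,::-1],(240,130,120,65)),"top":(cv2.imread("pics/top9.png")[:,:,::-1],(295,140,110,55))}
    out=[]
    for n in ims:
        I,o=ims[n]; c=crop(I,*o,k); off=np.array(o[:2])
        for A,B in pts(n,x0,y0,yaw,zs):
            a,b=[tuple(int(v) for v in (proj(n,P)[0]-off+.5)*k) for P in(A,B)]; cv2.line(c,a,b,(0,0,255),1,cv2.LINE_AA)
        out.append(cv2.copyMakeBorder(c,0,0,0,720-c.shape[1],cv2.BORDER_CONSTANT))
    cv2.imwrite(f,cv2.vconcat(out))
E
python3 - <<'E'
from pan import *
st()
draw(683.5,-54.5,-10.5,170,"pics/p1.png")
E
```

```text
t 18.1 tcp [ 512.7 -260.5  234.6] F [-0.5 -1.3 -2.5] w 0.741
[[1.0, 0.004, 0.002], [-0.001, -0.14, 0.99], [0.004, -0.99, -0.14]] [ 0.63  0.42 -0.47  1.75  0.38  1.01 -0.01]
```

View pics/p1.png

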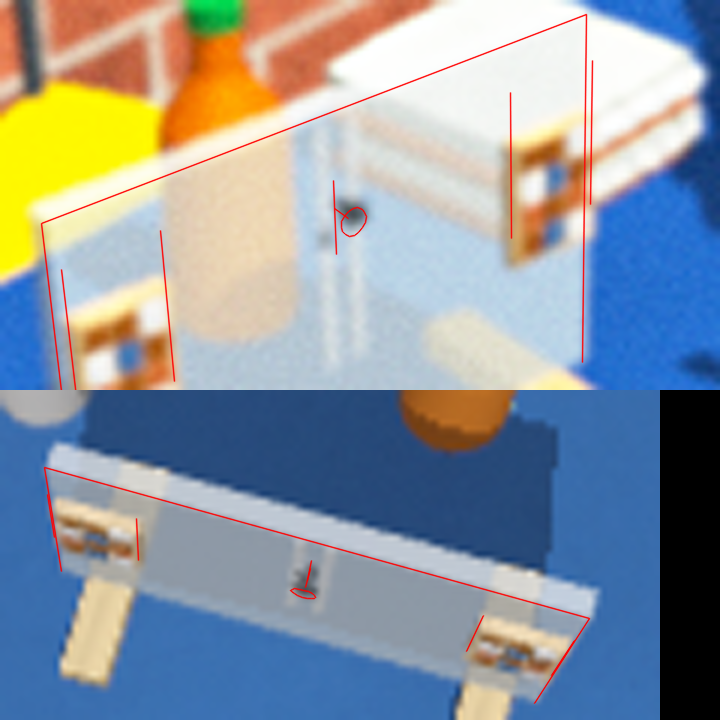

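Run:
```python
from pan import *
I={n:cv2.imread(f"pics/{n}9.png")[:,:,::-1] for n in("side","top")}
rows=[]
for n,o in(("side",(285,150,26,26)),("top",(333,160,26,26))):
    out=[]
    for zs in(None,165,169,173):
        k=7.5; c=crop(I[n],*o,8); off=np.array(o[:2])
        if zs:
          for A,B in pts(n,683.5,-54.5,-10.5,zs)[8:]:
            a,b=[tuple(int(v) for v in (proj(n,P)[0]-off+.5)*8) for P in(A,B)]; cv2.line(c,a,b,(0,0,255),1,cv2.LINE_AA)
        out.append(c[:,8:205])
    rows.append(cv2.hconcat(out))
cv2.imwrite("pics/p2.png",cv2.vconcat(rows))
```

```text
(no output)
```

View pics/p2.png

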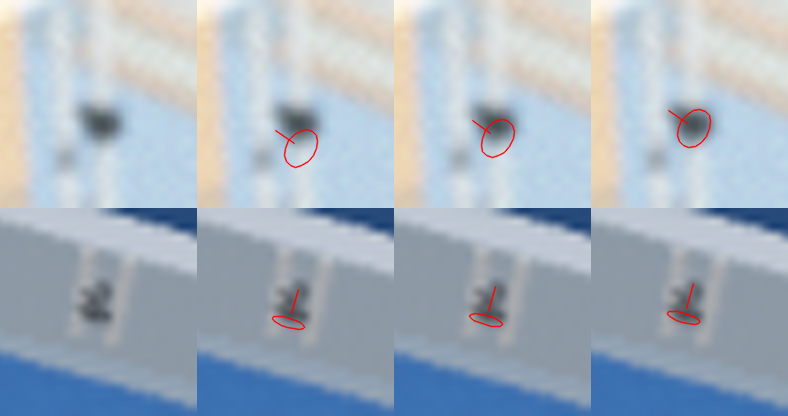

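Run:
```python
from pan import *
planv([([530,-60,215],r(79.5,-8),10),([620,-43,181],r(79.5,-8),5)])
```

```text
t 18.1
seg |d|/n 20.2 rot/n 0.139
{"dp": [1.7, -0.8, 20.1] , "turn": [0.0, -0.138, -0.019] },
{"dp": [4.5, -0.8, 19.7] , "turn": [0.0, -0.138, -0.019] },
{"dp": [7.1, -0.7, 18.9] , "turn": [0.0, -0.138, -0.019] },
{"dp": [9.7, -0.5, 17.8] , "turn": [0.0, -0.138, -0.019] },
{"dp": [12.0, -0.3, 16.3] , "turn": [0.0, -0.138, -0.019] },
{"dp": [14.1, -0.0, 14.5] , "turn": [0.0, -0.138, -0.019] },
{"dp": [16.0, 0.3, 12.4] , "turn": [0.0, -0.138, -0.019] },
{"dp": [17.5, 0.6, 10.1] , "turn": [0.0, -0.138, -0.019] },
{"dp": [18.7, 0.9, 7.6] , "turn": [0.0, -0.138, -0.019] },
{"dp": [19.6, 1.3, 4.9] , "turn": [0.0, -0.138, -0.019] },
seg |d|/n 19.5 rot/n 0.0
{"dp": [6.6, 9.1, -16.0] , "turn": [0.0, 0.0, 0.0] },
{"dp": [6.6, 9.1, -16.0] , "turn": [0.0, 0.0, 0.0] },
{"dp": [6.6, 9.1, -16.0] , "turn": [0.0, 0.0, 0.0] },
{"dp": [6.6, 9.1, -16.0] , "turn": [0.0, 0.0, 0.0] },
{"dp": [6.6, 9.1, -16.0] , "turn": [0.0, 0.0, 0.0] },
```

carry_out:
  moves:
    - {"dp": [1.7,-1,20],"turn": [0,-0.138,-0.019]}
    - {"dp": [4.5,-1,20],"turn": [0,-0.138,-0.019]}
    - {"dp": [7,-1,19],"turn": [0,-0.138,-0.019]}
    - {"dp": [10,0,18],"turn": [0,-0.138,-0.019]}
    - {"dp": [12,0,16],"turn": [0,-0.138,-0.019]}

```text
t: 18.73
tcp_pos: [520.9, -159.2, 222.5]
orientation: [-0.616, 0.709, 0.259, -0.225]
wrist_force: [-0.1, -1.0, -2.1]
gripper_width: 0.74
```

carry_out:
  moves:
    - {"dp": [14,0,14.5],"turn": [0,-0.138,-0.019]}
    - {"dp": [16,0,12.5],"turn": [0,-0.138,-0.019]}
    - {"dp": [17.5,0.6,10],"turn": [0,-0.138,-0.019]}
    - {"dp": [19,1,7.6],"turn": [0,-0.138,-0.019]}
    - {"dp": [19.6,1.3,5],"turn": [0,-0.138,-0.019]}

```text
t: 19.35
tcp_pos: [529.1, -58.9, 212.6]
orientation: [-0.502, 0.579, 0.484, -0.423]
wrist_force: [-0.0, -0.6, -1.7]
gripper_width: 0.744
```

Run:
```python
from pan import *
st()
shot("side","s14.png");shot("top","t14.png")
planv([([615,-42.5,181],r(79.5,-8),5)])
```

```text
t 19.35 tcp [529.1 -58.9 212.6] F [-0.  -0.6 -1.7] w 0.744
[[0.174, 0.136, -0.975], [0.985, -0.027, 0.171], [-0.003, -0.99, -0.139]] [ 0.64  0.42 -0.89  1.94  0.5   0.85  0.89]
t 19.45
seg |d|/n 18.5 rot/n 0.002
{"dp": [6.0, 8.5, -15.3] , "turn": [-0.0, 0.002, -0.0] },
{"dp": [6.0, 8.5, -15.3] , "turn": [-0.0, 0.002, -0.0] },
{"dp": [6.1, 8.5, -15.3] , "turn": [-0.0, 0.002, -0.0] },
{"dp": [6.1, 8.5, -15.3] , "turn": [-0.0, 0.002, -0.0] },
{"dp": [6.1, 8.5, -15.3] , "turn": [-0.0, 0.002, -0.0] },
```

View pics/s14.png

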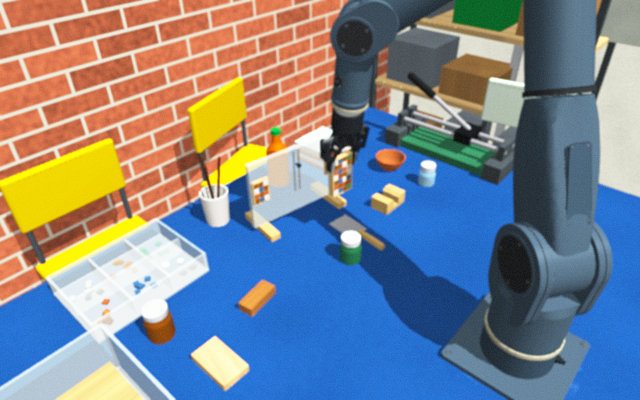

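carry_out:
  moves:
    - {"dp": [6,8,-16],"turn": [0,0.002,0]}
    - {"dp": [6,8,-16],"turn": [0,0.002,0]}
    - {"dp": [6,8,-15],"turn": [0,0.002,0]}
    - {"dp": [6,8,-15],"turn": [0,0.002,0]}
    - {"dp": [6,8,-14],"turn": [0,0.002,0]}

```text
t: 20.08
tcp_pos: [615.3, -44.6, 182.1]
orientation: [-0.506, 0.582, 0.48, -0.418]
wrist_force: [0.5, 1.0, -1.0]
gripper_width: 0.743
```

carry_out:
  moves:
    - {"dp": [0,0,0],"turn": [0,0,0]}
    - {"dp": [0,0,0],"turn": [0,0,0]}
    - {"dp": [0,0,0],"turn": [0,0,0]}
    - {"dp": [0,0,0],"turn": [0,0,0]}
    - {"dp": [0,0,0],"turn": [0,0,0]}

```text
t: 20.7
tcp_pos: [614.0, -45.1, 183.0]
orientation: [-0.506, 0.582, 0.48, -0.418]
wrist_force: [0.3, -0.5, -1.4]
gripper_width: 0.739
```

```bash
cat > v.py <<'E'
from pan import *
U=np.array([np.cos(np.radians(-10.5)),np.sin(np.radians(-10.5)),0]); V=np.array([-U[1],U[0],0]); O=np.array([683.5,-54.5,0])
def rel():
    s=arm.state(); t=np.array(s["tcp_pos"])-O; Rm=q2R(s["orientation"]).as_matrix()
    F=np.array(s["wrist_force"])
    # plaque axes from tool: jaw=+V ; tilt 8
    c=t+2.3*U-15.5*np.array([0,0,1])
    print("t",round(s["t"],2),"panel: depth %.1f lat %.1f z_open %.1f"%(c@U,c@V,c[2]+8),"F u,v,z",(F@U).round(1),(F@V).round(1),F[2].round(1),"yaw",round(np.degrees(np.arctan2(Rm[1,0],Rm[0,0]))-90,2),"tilt",round(np.degrees(np.arcsin(Rm[:,1]@U)),2),"roll",round(Rm[2,0],3))
    return c+O,Rm
E
python3 - <<'E'
from v import *
st();c,Rm=rel()
im=arm.read_camera("side");i2=arm.read_camera("top")
cv2.imwrite("pics/s15.png",im[:,:,::-1]);cv2.imwrite("pics/t15.png",i2[:,:,::-1])
Rp=np.column_stack([[0,0,1],-V,U]); 
out=[]
for n,I,o in(("side",im,(240,110,100,90)),("top",i2,(300,130,100,90))):
    C=crop(I,*o,4); box(n,C,c,Rp,[110,64,20],(0,0,255),4,np.array(o[:2])); out.append(C)
    C=crop(I,*o,4); out.append(C)
cv2.imwrite("pics/c15.png",cv2.vconcat([cv2.hconcat(out[:2]),cv2.hconcat(out[2:])])[:, :])
E
```

```text
t 20.7 tcp [614.  -45.1 183. ] F [ 0.3 -0.5 -1.4] w 0.739
[[0.188, 0.136, -0.973], [0.982, -0.027, 0.186], [-0.001, -0.99, -0.139]] [ 0.5   0.56 -0.81  1.78  0.59  0.9   0.82]
t 20.7 panel: depth -67.7 lat -3.4 z_open 175.5 F u,v,z 0.4 -0.4 -1.4 yaw -10.86 tilt 7.98 roll -0.001
```

View pics/c15.png

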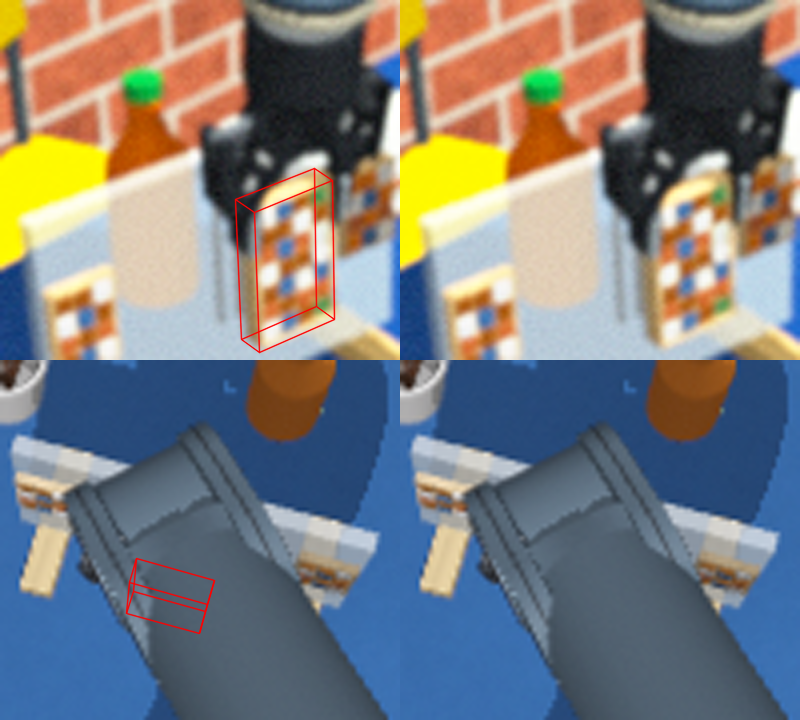

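carry_out:
  moves:
    - {"dp": [1,2.5,-11],"turn": [0,0,0]}
    - {"dp": [1,2.6,-11],"turn": [0,0,0]}
    - {"dp": [1,2.6,-11],"turn": [0,0,0]}
    - {"dp": [0,0,0],"turn": [0,0,0]}
    - {"dp": [0,0,0],"turn": [0,0,0]}

```text
t: 21.42
tcp_pos: [647.6, -48.1, 179.5]
orientation: [-0.506, 0.581, 0.48, -0.418]
wrist_force: [-0.3, -0.3, -1.4]
gripper_width: 0.741
```

Run:
```python
from v import *
c,Rm=rel()
im=arm.read_camera("side")
Rp=np.column_stack([[0,0,1],-V,U]); o=(240,120,100,75)
A=crop(im,*o,7.5 if 0 else 8);B=A.copy(); box("side",B,c,Rp,[110,64,20],(0,0,255),8,np.array(o[:2]))
cv2.imwrite("pics/c16.png",B)
```

```text
t 21.43 panel: depth -34.2 lat -0.3 z_open 172.0 F u,v,z -0.2 -0.3 -1.4 yaw -10.84 tilt 7.93 roll -0.001
```

View pics/c16.png

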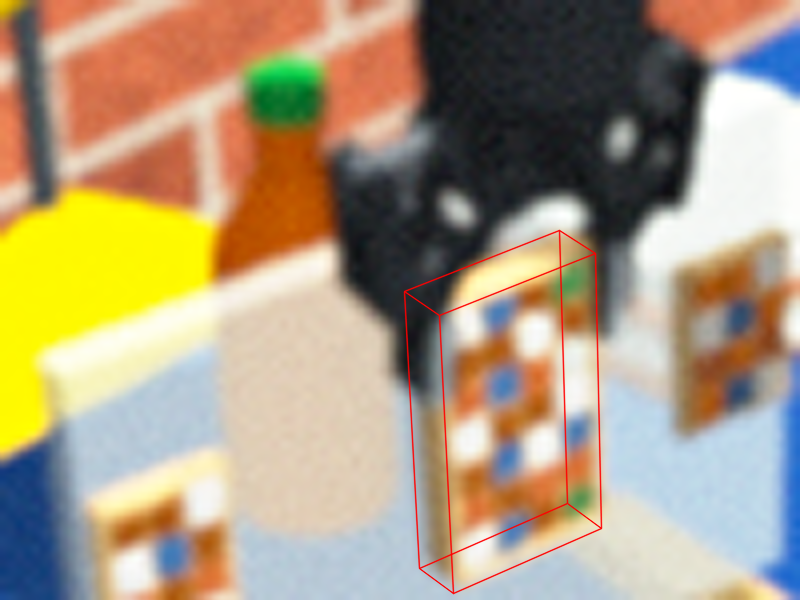

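carry_out:
  moves:
    - {"dp": [0,0.5,-4],"turn": [0,0,0]}
    - {"dp": [0,0.5,-3],"turn": [0,0,0]}
    - {"dp": [0,0.3,-2],"turn": [0,0,0]}
    - {"dp": [0,0.2,-1.5],"turn": [0,0,0]}
    - {"dp": [0,0,0],"turn": [0,0,0]}

```text
t: 22.1
tcp_pos: [658.3, -50.3, 179.7]
orientation: [-0.506, 0.582, 0.481, -0.418]
wrist_force: [0.5, 0.0, -1.9]
gripper_width: 0.74
```

Run:
```python
from v import *
rel()
```

```text
t 22.1 panel: depth -23.2 lat -0.5 z_open 172.2 F u,v,z 0.5 0.1 -1.9 yaw -10.85 tilt 7.96 roll -0.001
```

carry_out:
  moves:
    - {"dp": [0,0.1,-1],"turn": [0,0,0]}
    - {"dp": [0,0.1,-1],"turn": [0,0,0]}
    - {"dp": [0,0.1,-1],"turn": [0,0,0]}
    - {"dp": [0,0,0],"turn": [0,0,0]}
    - {"dp": [0,0,0],"turn": [0,0,0]}

```text
t: 22.72
tcp_pos: [661.2, -50.9, 179.8]
orientation: [-0.506, 0.582, 0.481, -0.418]
wrist_force: [-0.3, 0.4, -1.2]
gripper_width: 0.737
```

Run:
```python
from v import *
rel()
```

```text
t 22.73 panel: depth -20.3 lat -0.5 z_open 172.3 F u,v,z -0.4 0.4 -1.2 yaw -10.85 tilt 7.96 roll -0.001
```

Still no contact; keep advancing gently.

carry_out:
  moves:
    - {"dp": [0,0.1,-1],"turn": [0,0,0]}
    - {"dp": [0,0.1,-1],"turn": [0,0,0]}
    - {"dp": [0,0.1,-1],"turn": [0,0,0]}
    - {"dp": [0,0,0],"turn": [0,0,0]}
    - {"dp": [0,0,0],"turn": [0,0,0]}

```text
t: 23.35
tcp_pos: [664.1, -51.4, 179.9]
orientation: [-0.506, 0.582, 0.481, -0.418]
wrist_force: [0.0, -0.4, -2.1]
gripper_width: 0.738
```

Run:
```python
from v import *
rel()
```

```text
t 23.35 panel: depth -17.3 lat -0.5 z_open 172.4 F u,v,z 0.1 -0.4 -2.1 yaw -10.85 tilt 7.96 roll -0.001
```

carry_out:
  moves:
    - {"dp": [0,0.1,-1],"turn": [0,0,0]}
    - {"dp": [0,0.1,-1],"turn": [0,0,0]}
    - {"dp": [0,0,0],"turn": [0,0,0]}
    - {"dp": [0,0,0],"turn": [0,0,0]}
    - {"dp": [0,0,0],"turn": [0,0,0]}

```text
t: 23.98
tcp_pos: [666.1, -51.8, 180.0]
orientation: [-0.506, 0.582, 0.481, -0.418]
wrist_force: [1.0, -0.1, -1.9]
gripper_width: 0.739
```

Run:
```python
from v import *
rel()
im=arm.read_camera("side")
cv2.imwrite("pics/c17.png",crop(im,240,120,100,75,8))
```

```text
t 23.98 panel: depth -15.3 lat -0.5 z_open 172.5 F u,v,z 1.0 0.0 -1.9 yaw -10.85 tilt 7.97 roll -0.001
```

View pics/c17.png

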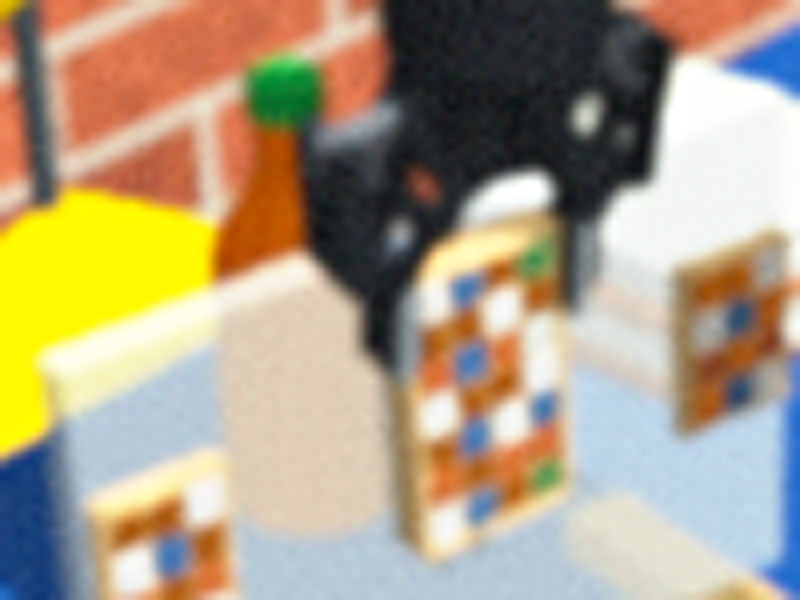

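carry_out:
  moves:
    - {"dp": [0,0.1,-1],"turn": [0,0,0]}
    - {"dp": [0,0.1,-1],"turn": [0,0,0]}
    - {"dp": [0,0,0],"turn": [0,0,0]}
    - {"dp": [0,0,0],"turn": [0,0,0]}
    - {"dp": [0,0,0],"turn": [0,0,0]}

```text
t: 24.65
tcp_pos: [668.1, -52.2, 180.1]
orientation: [-0.506, 0.582, 0.481, -0.418]
wrist_force: [-0.3, -0.0, -1.8]
gripper_width: 0.741
```

Run:
```python
from v import *
rel()
```

```text
t 24.65 panel: depth -13.3 lat -0.6 z_open 172.6 F u,v,z -0.3 -0.1 -1.8 yaw -10.85 tilt 7.96 roll -0.001
```

carry_out:
  moves:
    - {"dp": [0,0.2,-1],"turn": [0,0,0]}
    - {"dp": [0,0.2,-1],"turn": [0,0,0]}
    - {"dp": [0,0,0],"turn": [0,0,0]}
    - {"dp": [0,0,0],"turn": [0,0,0]}
    - {"dp": [0,0,0],"turn": [0,0,0]}

```text
t: 25.28
tcp_pos: [668.7, -52.3, 179.8]
orientation: [-0.506, 0.581, 0.48, -0.419]
wrist_force: [-6.7, 0.7, 3.0]
gripper_width: 0.739
```

Run:
```python
from v import *
rel()
```

```text
t 25.27 panel: depth -12.6 lat -0.5 z_open 172.3 F u,v,z -6.7 -0.6 3.0 yaw -10.83 tilt 7.82 roll -0.001
```

carry_out:
  moves:
    - {"dp": [0,-0.3,2],"turn": [0,0,0]}
    - {"dp": [0,-0.3,2],"turn": [0,0,0]}
    - {"dp": [0,2,0.3],"turn": [0,0,0]}
    - {"dp": [0,2,0.3],"turn": [0,0,0]}
    - {"dp": [0,0,0],"turn": [0,0,0]}

```text
t: 25.9
tcp_pos: [666.0, -51.9, 175.7]
orientation: [-0.506, 0.582, 0.48, -0.418]
wrist_force: [0.7, -0.5, -1.3]
gripper_width: 0.737
```

Run:
```python
from v import *
rel()
```

```text
t 25.9 panel: depth -15.4 lat -0.6 z_open 168.2 F u,v,z 0.8 -0.4 -1.3 yaw -10.85 tilt 7.94 roll -0.001
```

Free so far; continue down, watching the force.

carry_out:
  moves:
    - {"dp": [0,2,0.3],"turn": [0,0,0]}
    - {"dp": [0,2,0.3],"turn": [0,0,0]}
    - {"dp": [0,1,0.1],"turn": [0,0,0]}
    - {"dp": [0,0,0],"turn": [0,0,0]}
    - {"dp": [0,0,0],"turn": [0,0,0]}

```text
t: 26.52
tcp_pos: [666.1, -51.8, 171.0]
orientation: [-0.506, 0.582, 0.481, -0.418]
wrist_force: [-0.4, 0.8, -1.9]
gripper_width: 0.741
```

Run:
```python
from v import *
rel()
```

```text
t 26.52 panel: depth -15.3 lat -0.5 z_open 163.5 F u,v,z -0.5 0.7 -1.9 yaw -10.85 tilt 7.97 roll -0.001
```

carry_out:
  moves:
    - {"dp": [0,2,0.3],"turn": [0,0,0]}
    - {"dp": [0,2,0.3],"turn": [0,0,0]}
    - {"dp": [0,1.5,0.2],"turn": [0,0,0]}
    - {"dp": [0,1.5,0.2],"turn": [0,0,0]}
    - {"dp": [0,0,0],"turn": [0,0,0]}

```text
t: 27.15
tcp_pos: [666.0, -51.9, 163.7]
orientation: [-0.506, 0.582, 0.48, -0.418]
wrist_force: [-1.0, 0.2, -1.3]
gripper_width: 0.738
```

Run:
```python
from v import *
rel()
```

```text
t 27.15 panel: depth -15.4 lat -0.6 z_open 156.2 F u,v,z -1.0 0.0 -1.3 yaw -10.85 tilt 7.95 roll -0.001
```

carry_out:
  moves:
    - {"dp": [0,1,0.1],"turn": [0,0,0]}
    - {"dp": [0,1,0.1],"turn": [0,0,0]}
    - {"dp": [0,1,0.1],"turn": [0,0,0]}
    - {"dp": [0,0,0],"turn": [0,0,0]}
    - {"dp": [0,0,0],"turn": [0,0,0]}

```text
t: 27.78
tcp_pos: [666.2, -51.8, 160.9]
orientation: [-0.506, 0.582, 0.481, -0.418]
wrist_force: [-0.2, -0.2, -2.3]
gripper_width: 0.743
```

Run:
```python
from v import *
rel()
```

```text
t 27.77 panel: depth -15.2 lat -0.5 z_open 153.4 F u,v,z -0.2 -0.3 -2.3 yaw -10.85 tilt 7.97 roll -0.001
```

carry_out:
  moves:
    - {"dp": [0,0.7,0.1],"turn": [0,0,0]}
    - {"dp": [0,0.7,0.1],"turn": [0,0,0]}
    - {"dp": [0,0.7,0.1],"turn": [0,0,0]}
    - {"dp": [0,0,0],"turn": [0,0,0]}
    - {"dp": [0,0,0],"turn": [0,0,0]}

```text
t: 28.4
tcp_pos: [666.2, -51.9, 158.8]
orientation: [-0.506, 0.582, 0.481, -0.418]
wrist_force: [0.6, -0.2, -1.6]
gripper_width: 0.74
```

Run:
```python
from v import *
rel()
```

```text
t 28.4 panel: depth -15.2 lat -0.6 z_open 151.3 F u,v,z 0.6 -0.1 -1.6 yaw -10.85 tilt 7.97 roll -0.001
```

carry_out:
  moves:
    - {"dp": [0,0.7,0.1],"turn": [0,0,0]}
    - {"dp": [0,0.7,0.1],"turn": [0,0,0]}
    - {"dp": [0,0.7,0.1],"turn": [0,0,0]}
    - {"dp": [0,0,0],"turn": [0,0,0]}
    - {"dp": [0,0,0],"turn": [0,0,0]}

```text
t: 29.02
tcp_pos: [666.5, -51.9, 158.1]
orientation: [-0.505, 0.582, 0.481, -0.418]
wrist_force: [-6.5, -0.7, 11.0]
gripper_width: 0.742
```

Run:
```python
from v import *
rel()
```

```text
t 29.02 panel: depth -14.9 lat -0.5 z_open 150.6 F u,v,z -6.3 -1.9 11.0 yaw -10.86 tilt 8.06 roll -0.001
```

carry_out:
  moves:
    - {"dp": [0,-1.2,0.8],"turn": [0,0,0]}
    - {"dp": [0,-0.1,1],"turn": [0,0,0]}
    - {"dp": [0,-0.1,1],"turn": [0,0,0]}
    - {"dp": [0,-0.1,1],"turn": [0,0,0]}
    - {"dp": [0,0,0],"turn": [0,0,0]}

```text
t: 29.65
tcp_pos: [663.0, -51.0, 158.3]
orientation: [-0.505, 0.582, 0.481, -0.418]
wrist_force: [1.9, -0.4, 6.5]
gripper_width: 0.739
```

Run:
```python
from v import *
rel()
```

```text
t 29.65 panel: depth -18.5 lat -0.2 z_open 150.8 F u,v,z 2.0 -0.1 6.5 yaw -10.85 tilt 8.07 roll -0.0
```

carry_out:
  moves:
    - {"dp": [0,-0.1,1],"turn": [0,0,0]}
    - {"dp": [0,-0.1,1],"turn": [0,0,0]}
    - {"dp": [0,0,0],"turn": [0,0,0]}
    - {"dp": [0,0,0],"turn": [0,0,0]}
    - {"dp": [0,0,0],"turn": [0,0,0]}

```text
t: 30.28
tcp_pos: [662.5, -50.8, 158.3]
orientation: [-0.505, 0.583, 0.482, -0.417]
wrist_force: [10.5, -1.0, 1.4]
gripper_width: 0.737
```

Run:
```python
from v import *
rel()
```

```text
t 30.27 panel: depth -19.0 lat -0.2 z_open 150.8 F u,v,z 10.5 0.9 1.4 yaw -10.87 tilt 8.21 roll 0.001
```

carry_out:
  moves:
    - {"dp": [0,0.3,-2],"turn": [0,0,0]}
    - {"dp": [0,0.3,-2],"turn": [0,0,0]}
    - {"dp": [0,0,0],"turn": [0,0,0]}
    - {"dp": [0,0,0],"turn": [0,0,0]}
    - {"dp": [0,0,0],"turn": [0,0,0]}

```text
t: 30.9
tcp_pos: [662.9, -50.9, 158.0]
orientation: [-0.506, 0.581, 0.48, -0.419]
wrist_force: [-7.2, 0.3, 12.8]
gripper_width: 0.738
```

Run:
```python
from v import *
rel()
```

```text
t 30.9 panel: depth -18.7 lat -0.2 z_open 150.5 F u,v,z -7.2 -1.1 12.8 yaw -10.82 tilt 7.85 roll -0.001
```

carry_out:
  moves:
    - {"dp": [0,-1.5,-0.2],"turn": [0,0,0]}
    - {"dp": [0,-0.5,0],"turn": [0,0,0]}
    - {"dp": [0,0,0],"turn": [0,0,0]}
    - {"dp": [0,0,0],"turn": [0,0,0]}
    - {"dp": [0,0,0],"turn": [0,0,0]}

```text
t: 31.52
tcp_pos: [664.1, -51.7, 159.1]
orientation: [-0.506, 0.582, 0.48, -0.418]
wrist_force: [0.5, -0.3, -1.5]
gripper_width: 0.745
```

Run:
```python
from v import *
rel()
im=arm.read_camera("side")
cv2.imwrite("pics/c18.png",crop(im,240,120,100,75,8))
```

```text
t 31.52 panel: depth -17.3 lat -0.8 z_open 151.6 F u,v,z 0.5 -0.2 -1.5 yaw -10.86 tilt 7.93 roll -0.001
```

View pics/c18.png

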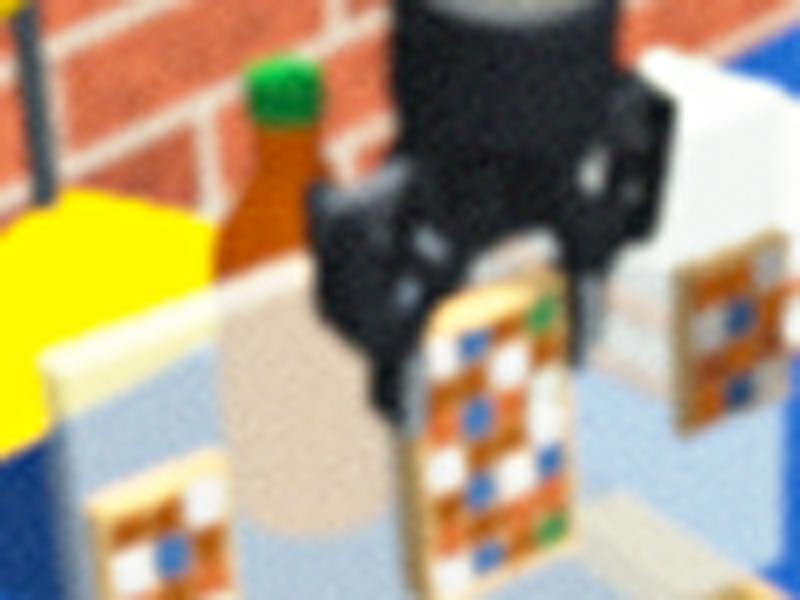

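carry_out:
  moves:
    - {"dp": [0,0.5,-1],"turn": [0,0,0]}
    - {"dp": [0,0,0],"turn": [0,0,0]}
    - {"dp": [0,0,0],"turn": [0,0,0]}
    - {"dp": [0,0,0],"turn": [0,0,0]}
    - {"dp": [0,0,0],"turn": [0,0,0]}
  claw: 0

```text
t: 32.2
tcp_pos: [665.2, -51.7, 159.2]
orientation: [-0.506, 0.582, 0.481, -0.418]
wrist_force: [-0.2, 1.2, -1.1]
gripper_width: 0.999
```

Run:
```python
from v import *
rel()
im=arm.read_camera("side")
print(find("side","plaque_center"))
cv2.imwrite("pics/c19.png",crop(im,240,120,100,75,8))
```

```text
t 32.2 panel: depth -16.2 lat -0.5 z_open 151.7 F u,v,z -0.5 1.1 -1.1 yaw -10.85 tilt 7.97 roll -0.001
[(0.7, array([670.5, -58.7, 142.5])), (0.63, array([ 620.7, -443.8,   23.5]))]
```

View pics/c19.png

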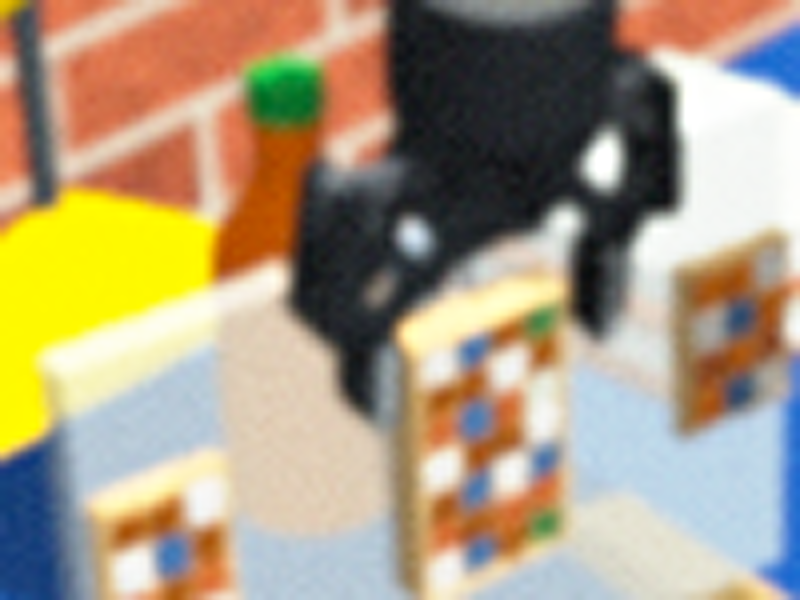

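carry_out:
  moves:
    - {"dp": [0,-6,0],"turn": [0,0,0]}
    - {"dp": [0,-12,2],"turn": [0,0,0]}
    - {"dp": [0,-20,3],"turn": [0,0,0]}
    - {"dp": [0,-25,5],"turn": [0,0,0]}
    - {"dp": [0,-25,5],"turn": [0,0,0]}

```text
t: 32.92
tcp_pos: [638.2, -46.2, 246.6]
orientation: [-0.505, 0.582, 0.481, -0.418]
wrist_force: [0.1, -0.2, 0.6]
gripper_width: 1.002
```

carry_out:
  moves:
    - {"dp": [0,-15,30],"turn": [0,0,0]}
    - {"dp": [0,-10,45],"turn": [0,0,0]}
    - {"dp": [0,0,45],"turn": [0,0,0]}
    - {"dp": [0,0,40],"turn": [0,0,0]}
    - {"dp": [0,0,0],"turn": [0,0,0]}

```text
t: 33.55
tcp_pos: [477.0, -15.8, 247.8]
orientation: [-0.505, 0.582, 0.48, -0.419]
wrist_force: [0.6, -0.2, 0.2]
gripper_width: 1.001
```

carry_out:
  moves:
    - {"dp": [0,0,0],"turn": [0,0,0]}
    - {"dp": [0,0,0],"turn": [0,0,0]}
    - {"dp": [0,0,0],"turn": [0,0,0]}
    - {"dp": [0,0,0],"turn": [0,0,0]}
    - {"dp": [0,0,0],"turn": [0,0,0]}

```text
t: 34.17
tcp_pos: [479.7, -16.0, 246.6]
orientation: [-0.506, 0.582, 0.481, -0.418]
wrist_force: [-0.7, -0.6, -0.1]
gripper_width: 1.0
```

Run:
```python
from v import *
st()
im=arm.read_camera("side"); i2=arm.read_camera("top")
P=find("side","plaque_center"),find("top","plaque_center"); print(P)
for q in P:
    if q: d=q[0][1]-O; print("panel frame",d@U,d@V,d[2])
Rp=np.column_stack([[0,0,1],-V,U]); out=[]
for n,I,o in(("side",im,(250,120,80,80)),("top",i2,(300,140,80,80))):
    C=crop(I,*o,5); box(n,C,O-14*U+143*np.array([0,0,1]),Rp,[110,64,20],(0,0,255),5,np.array(o[:2])); out+=[C,crop(I,*o,5)]
cv2.imwrite("pics/c20.png",cv2.vconcat([cv2.hconcat(out[:2]),cv2.hconcat(out[2:])])[:600])
cv2.imwrite("pics/side20.png",im[:,:,::-1]);cv2.imwrite("pics/top20.png",i2[:,:,::-1])
for q in ["jar_a_mid","blank_center","jar_b_mid","jar_c_mid","bowl_mid","spreader_grip"]: print(q,find("top",q))
```

```text
t 34.17 tcp [479.7 -16.  246.6] F [-0.7 -0.6 -0.1] w 1.0
[[0.188, 0.136, -0.973], [0.982, -0.026, 0.186], [-0.0, -0.99, -0.138]] [ 0.65  0.3  -0.95  2.    0.4   0.87  0.88]
([(0.83, array([667.4, -60.2, 143. ])), (0.67, array([684.3, -56.7,   0.7]))], [(0.61, array([670.3, -53.5, 142.6]))])
panel frame -14.79166151647445 -8.538544933538123 143.0
panel frame -13.161200305336394 -1.4222540289324002 142.6
jar_a_mid []
blank_center [(0.85, array([444. , 431.7,   5.6]))]
jar_b_mid [(0.86, array([613.3, 463.2,  41.6]))]
jar_c_mid [(0.52, array([ 486.2, -439.1,   32.8]))]
bowl_mid [(0.61, array([ 623.2, -442.2,   18.5])), (0.55, array([669.6, -57.1, 142.9]))]
spreader_grip [(0.83, array([455.6, -93.6,  10.9]))]
```

View pics/c20.png

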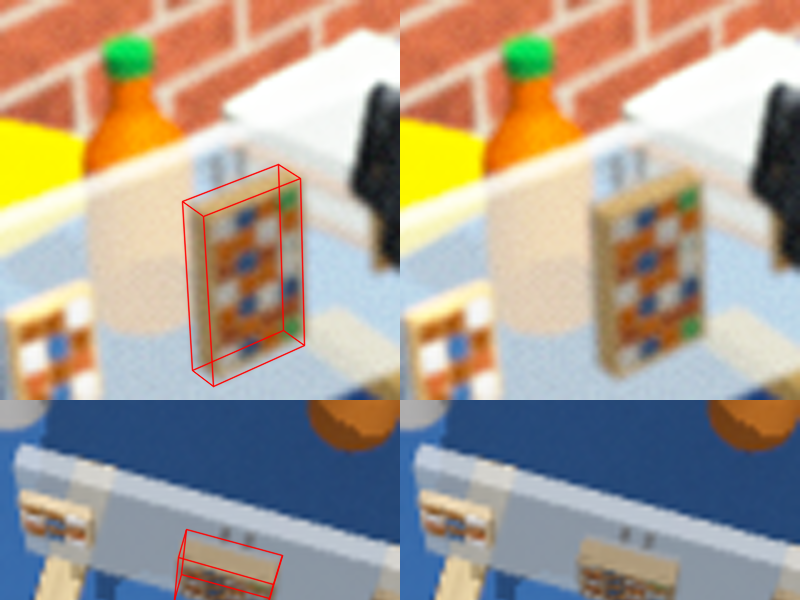

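View pics/side20.png

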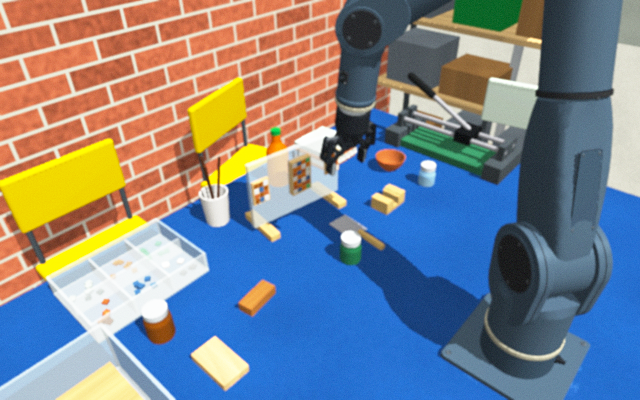

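Run:
```python
from v import *
a=cv2.imread("pics/side20.png")[:,:,::-1].astype(int); b=arm.read_camera("side").astype(int)
print("diff plaque region",abs(a-b)[140:200,285:320].mean(),"bg",abs(a-b)[300:380,400:450].mean())
print(arm.finish_job())
```

```text
diff plaque region 2.589206349206349 bg 3.579833333333333
the job is handed in; nothing more can be done
None
```

The plaque hangs locked on the stud, mosaic facing out, with the gripper open and well clear. I handed the job in at about 35 s of the 72 s; no verdict came back.

**What I did:**
- I gripped the plaque across its width with the tool tilted 45°, stood it on its bottom edge in the slot and let go. It stood alone with about 0–1° of lean.
- I took it again from above. The first of these grips left the fingertips sticking out past the plaque's back, so I let go and regripped further forward.
- The camera put the stud's head at about 172 mm. The keyhole's opening went over the head on the first push, and I felt contact at 7 N.
- I backed off about 3 mm and slid the plaque down about 22 mm, until it stopped on the slot's end at 11 N. Pulling it away from the panel then met about 10 N, so it was locked behind the head. Wrist forces at the panel stayed under about 15 N.

**Last checks:**
- **Position:** the cameras put the plaque's centre 143 mm above the table and 13–15 mm before the panel's face. It looks upright and square.
- **Stillness:** two pictures differed only by noise.
- **Bystanders:** the five bystanders the final top view found are where they were. It missed `jar_a`, which looks unmoved in the side view.
- **Disagreement:** the side camera's network put the plaque 8.5 mm off the stud's line, outside the 7 mm limit, while the top camera's put it 1.4 mm off. I trusted the top camera: drawn at the expected place, the plaque's outline was about 1–2 mm off in the side picture, and the slot leaves only about 1.5 mm of play.

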